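Slide the tall spray can home into the empty bay

ROBOT

A 7-joint arm with a two-finger parallel gripper is mounted at the origin on a cart in front of the work surface, level with it; the furniture and walls round the work are solid. World frame = base frame: x ahead of the robot, y to its left, z up, the work surface at z = 0. Lengths are in m, angles in rad, forces in N, time in s.
With the tool pointing down it reaches from about 0.425 to 0.95 m from the base axis. Payload 4.7 kg.
Tool frame: the origin (TCP) lies on the centre line of the jaws, within the pads' length; the fingertips stand 19 mm ahead of it and the grasp point (between the pads) is the TCP; z points along the fingers, x is the direction in which the jaws open and shut, and the axes are right-handed (so a half turn about z gives the same grasp; the last joint's range is limited). The gripper opens to 87 mm and grips with 3 to 60 N. Pads are 19 mm wide; open, the fingers measure 117 mm over their backs; the gripper's body (75 mm by 190 mm) begins 51 mm behind the grasp point.
Start: joints at [1.269, 0.469, -0.049, 1.532, 0.024, 1.141, -0.082], TCP at [0.182, -0.65, 0.242] pointing down, gripper open.
Joint ranges: [-2.59, 2.59], [-0.33, 1.99], [-1.39, 1.29], [0.1, 2.45], [-1.04, 4.18], [0.21, 1.99], [-2.66, 2.66]. Speed limits (rad/s): [2.57, 2.57, 3.14, 3.14, 3.14, 3.14, 3.14].

INTERFACE

Orientations are given as [roll, pitch, yaw] about the fixed x, y, z axes, in that order (R = Rz(yaw) Ry(pitch) Rx(roll)).
In Python, from rig import manip gives the robot as it stands.
- The arm moves only by the tool arm_command, never from a script. Its argument "increments" is a list of rows, each a list of 7 numbers: the turn, a rotation vector about the tool's x, y, z in rad, then the shift along the tool's x, y, z in cm, then the closure, from -1 (fully open) to 1 (shut). In form: [[ax, ay, az, tx, ty, tz, hand], ...]. A call has 1 to 5 rows; each row is the pose to reach, as a shift and turn from the pose commanded when the call began, along the tool's axes at that moment; what a row does not reach only later rows make up. A row lasts 1/8 s, in which the tool goes at most 62.5 mm and 10.7 degrees, less where a joint would pass 70% of its speed; a pose out of reach is approached as far as the arm can. A call with a gripper value outside its range is refused whole. The fingers move at their own pace and stop on an object; the grip force is fixed at half the most. Time passes only in rows, so rows that repeat a pose let the fingers close. It gives the time, the measured TCP pose, the force and the opening at its end, in the units of the state.
- manip.observe(): the state, without advancing time (a new reading comes with each control period).
- manip.camera(name): name is "side" or "top"; returns the picture (420x560x3 uint8, blue, green, red); there is no depth.
- manip.get_calibration(name): a dict with "fx", "fy", "cx", "cy" (pixels), "rvec" (rotation vector, rad) and "tvec" (3), from world to camera coordinates, as OpenCV has them. Camera axes: x right, y down, z forward; pixel columns grow to the right and rows downward; lengths in m; the calibration is good to about 2 mm. A picture is of the moment at which its call begins. get_calibration takes no time and is no camera call.
- manip.hand_in(): hands the job in, once; it reports no verdict.
The state is a dict: "clock": time; "joint_pos": joint angles; "qvel": joint speeds; "tau": joint torques, N m; "tcp_pos": TCP position; "eef_rot": TCP orientation; "force": force on the tool from outside, world axes, zero at the start; "moment": the same for the moment, N m; "gripper_width": finger opening in m.
Only numpy, scipy, OpenCV 4.12 (cv2) and the standard library are available. Lean on these libraries where they do the work, as an engineer would, in place of code of your own. Each camera call takes 0.05 s, during which the arm holds its last target.

TASK

The tall white-and-blue spray can in the middle of the bench (not the one at the far corner) belongs in the can rack; with the fingertips or the outside of the fingers, push it across the table top into the empty yellow bay until it is fully home against the bay's back stop. Push it low on its body, close to its foot, so that it slides along upright: never lift or tip it. Leave the green can in the other bay and all the other things as they are, and finish with the hand clear.

Things in the scene. Friction and masses are not known exactly. Their poses are not given: they have to be found in the camera images.
- blue_can: The can to push: white aerosol can with a blue foot, 68 mm diameter, 255 mm tall, 0.25 to 0.4 kg, upright and loose. Origin at the centre of its underside, z up along its axis. Table friction varies: pushed more than some 45 mm above the table it may tip instead of sliding; one finger slips off its round side unless the push goes through the axis, two parted fingertips cradle it.
- bay_free: The empty bay: low yellow fence screwed down, no floor. Origin, on the table: where a can's axis stands when fully home. A can goes in along the bay's own +x (roughly world -y, within 10 degrees). Cheeks 20 mm high, 82 mm apart along y, reach from the back stop (face at x = +35 mm, 34 mm high) to x = -20 mm.
- bay_free_mouth (a point): Middle of the empty bay's mouth on the table, 51 mm before the home point (bay x = -51 mm). Lead-ins 20 mm high flare from 82 mm apart at x = -20 mm to about 115 mm apart here. The mouth faces roughly the robot's left.
- bay_taken: The second bay, of the same form and frame as the empty one; the green can stands home in it. The two bays lie one nearer to and one farther from the robot, 150 mm or more apart; which is which changes.
- green_can: White can with green and yellow bands, 67 mm diameter, 194 mm tall, standing loose in the other bay; to be left alone. Origin at the centre of its underside, z up.
- module_0: Black upright box-shaped module with a round plug on top, 42x38x87 mm, loose, to the right behind the bays; leave it. Origin at the centre of its underside.
- nut_a: Black ring nut, 41x41x20 mm, loose on the far side; leave it. Origin at the centre of its underside.
There are look-alikes about, which are no part of the job. Leave any turquoise look-alike of the blue_can alone.

How it is judged:
On the way:
1. the fingers have pushed the tall can more than 5 cm over the table, standing on its foot (distance of blue_can from where it was at the start of the episode above 0.05 m and contact force between the fingers and blue_can above 0.1 N and height (world z) of blue_can below 0.012 m).
At the end, for the whole second after the job is handed in: The tall can stands upright (within 3 degrees) and at rest on the table in the empty bay, its axis within 8 mm of fully home along the bay and 10 mm across it; the green can still stands in its own bay, within 20 mm of its place (x of blue_can in the frame of bay_free between -0.008 and 0.008 m and y of blue_can in the frame of bay_free between -0.01 and 0.01 m and height (world z) of blue_can below 0.006 m and angle between each of blue_can, green_can's own z axis and vertical below 0.05 rad and linear speed of blue_can below 0.01 m/s and horizontal distance between green_can and bay_taken below 0.02 m); the robot touches nothing.
It fails at once if the tall can tips more than 12 degrees (angle between blue_can's own z axis and vertical above 0.21 rad).
It fails at once if the tall can is lifted off the table (foot centre 12 mm up) (height (world z) of blue_can above 0.012 m).
It fails at once if the fingers push the tall can high up (fingertips more than about 10 cm above the table) (contact force between the fingers and blue_can above 0.5 N and height (world z) of the grasp point above 0.12 m).
It fails at once if the green can is shifted more than 2 cm or tipped (distance of green_can from where it was at the start of the episode above 0.02 m or angle between green_can's own z axis and vertical above 0.2 rad).
It fails at once if a bystander is shifted more than 3 cm (distance of any of module_0, nut_a from where it was at the start of the episode above 0.03 m).
It also fails if it takes over 59 s, if anything falls off the work surface, if the arm or the gripper's body presses on something with over 40 N, if the wrist force passes 120 N, or if a joint passes its speed limit or range.

## Working session

There is one attempt and no reset: what is moved stays moved. The work goes in short steps, Python scripts to look and compute and a tool call to move; the robot and the scene stay as the last step left them, time stands still between calls to the robot, and variables do not carry over. Pictures are saved under pics/ and viewed, and the job is handed in when it is done.

Besides the shell and the picture viewer there is one more tool, called as name(argument=value, ...) on one line, values as JSON. arm_command: Moves the arm, as the interface text tells. Its arguments: {"type":"object","properties":{"increments":{"type":"array","items":{"type":"array","items":{"type":"number"}}}},"required":["increments"]}

```bash
mkdir -p pics; python3 - <<'E'
from rig import manip
import cv2
print(manip.observe())
for n in("top","side"):
    cv2.imwrite(f"pics/{n}0.png",manip.camera(n)); print(manip.get_calibration(n))
E
```

```text
{'clock': 0.0, 'joint_pos': array([ 1.26910825,  0.46946327, -0.04854476,  1.53370282,  0.02414268,
        1.14095826, -0.08232242]), 'qvel': array([-5.26517514e-04,  3.53684601e-05,  9.31929372e-04,  1.26879531e-03,
        7.36841109e-04, -1.01777385e-03,  1.25133595e-03]), 'tau': array([-5.05577082e-04, -5.07976127e+01, -8.01047031e-02, -2.36153716e+01,
       -6.10947283e-02,  3.77544877e-02,  1.62319852e-04]), 'tcp_pos': array([ 0.1816788 , -0.64951388,  0.24048075]), 'eef_rot': array([ 3.14146126e+00,  1.94096508e-03, -1.29802593e+00]), 'force': array([-1.06740619, -0.91769603,  0.09499481]), 'moment': array([-0.02864199,  0.01185593,  0.03042727]), 'gripper_width': 0.08700223559579254}
{'fx': 403.0977575767867, 'fy': 403.0977575767867, 'cx': 275.8475734174674, 'cy': 211.5459929189118, 'rvec': array([ 1.95076015, -1.92844922,  0.48596009]), 'tvec': array([-0.13044353,  0.50662646,  0.86743741])}
{'fx': 386.6467024299573, 'fy': 386.6467024299573, 'cx': 274.97918977398723, 'cy': 209.28430809537997, 'rvec': array([ 0.94923157,  2.35277517, -1.19179017]), 'tvec': array([ 0.47708435, -0.15113841,  1.27832469])}
```

View pics/top0.png

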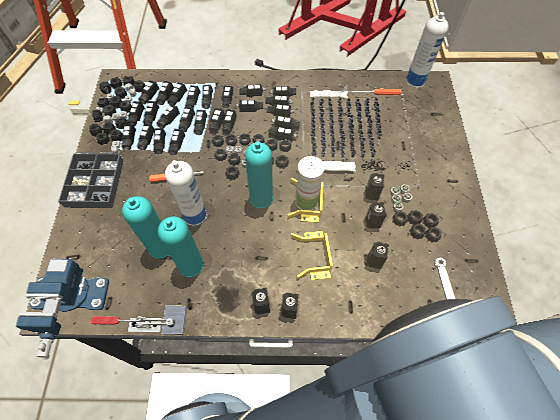

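View pics/side0.png

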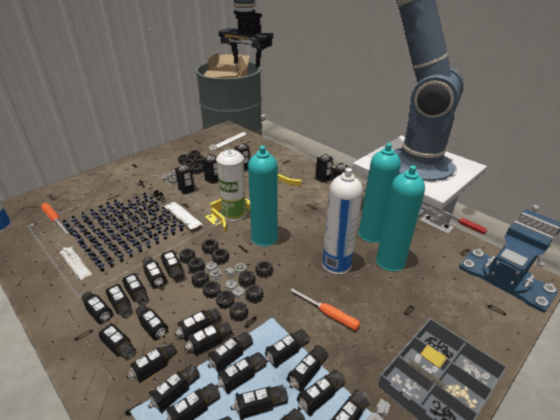

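The white-and-blue can at top px (187,195), side px (341,225), is the one in the middle of the bench. The one at (428,50) is the far-corner can, and the three turquoise cans are look-alikes. The empty bay is the nearer one, around (315,255) in the top view. I'll confirm both in enlarged crops.

```bash
cat > h.py <<'E'
import numpy as np,cv2
from rig import manip
def cal(n):
    c=manip.get_calibration(n);K=np.array([[c['fx'],0,c['cx']],[0,c['fy'],c['cy']],[0,0,1.]])
    return K,np.array(c['rvec'],float),np.array(c['tvec'],float)
def px2w(n,uv,z=0):
    K,r,t=cal(n);R=cv2.Rodrigues(r)[0];C=-R.T@t
    out=[]
    for u,v in uv:
        d=R.T@np.linalg.solve(K,[u,v,1]);out.append(C+d*(z-C[2])/d[2])
    return np.array(out)
def w2px(n,p):
    K,r,t=cal(n);return cv2.projectPoints(np.array(p,float).reshape(-1,1,3),r,t,K,None)[0][:,0]
def crop(im,x0,y0,w,h,s,f):
    c=cv2.resize(im[y0:y0+h,x0:x0+w],None,fx=s,fy=s,interpolation=cv2.INTER_CUBIC)
    for i in range(0,w,10):
        cv2.line(c,(i*s,0),(i*s,6 if i%50 else 14),(0,0,255),1)
        if i%20==0: cv2.putText(c,str(x0+i),(i*s,24),0,.35,(0,0,255),1)
    for i in range(0,h,10):
        cv2.line(c,(0,i*s),(6,i*s),(0,0,255),1)
        if i%20==0: cv2.putText(c,str(y0+i),(8,i*s+4),0,.35,(0,0,255),1)
    cv2.imwrite(f,c)
E
python3 - <<'E'
from h import *
t=cv2.imread('pics/top0.png');s=cv2.imread('pics/side0.png')
crop(t,260,150,110,140,4,'pics/c1.png')
crop(t,110,140,120,140,4,'pics/c2.png')
crop(s,300,140,130,140,4,'pics/c3.png')
E
```

```text
(no output)
```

View pics/c1.png

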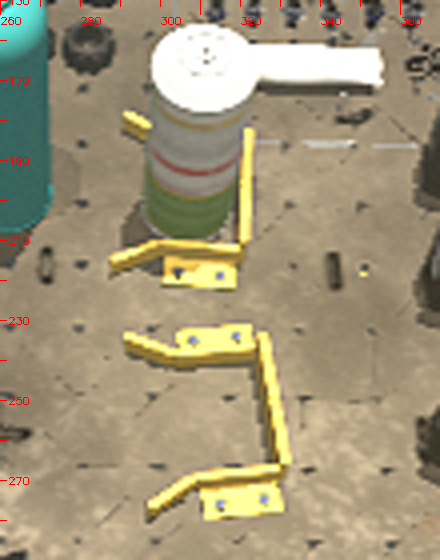

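View pics/c2.png

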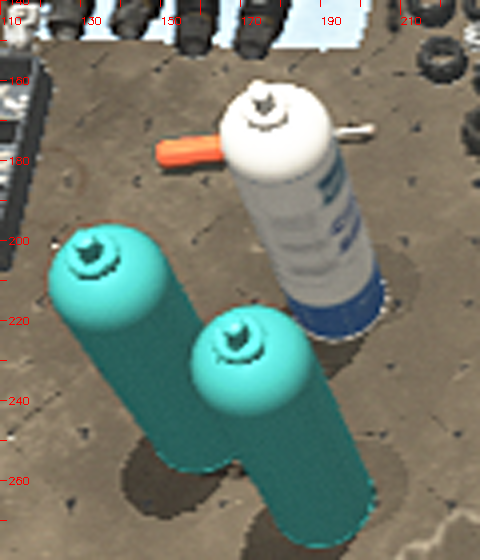

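View pics/c3.png

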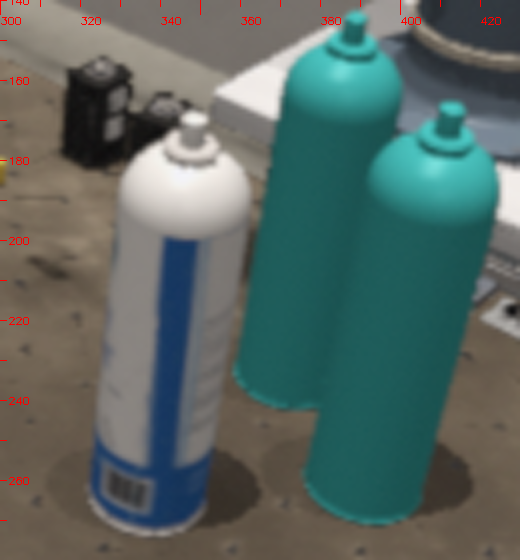

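```bash
cat >> h.py <<'E'
def circ(x,y,z,r=.034):
    a=np.linspace(0,2*np.pi,60);return np.c_[x+r*np.cos(a),y+r*np.sin(a),0*a+z]
def bayl(x,y,yaw):
    L=[]
    for pts in ([(35,41,34),(35,-41,34)],[(35,41,0),(35,-41,0)],[(35,41,20),(-20,41,20),(-51,57.5,20)],[(35,-41,20),(-20,-41,20),(-51,-57.5,20)],[(35,41,0),(-20,41,0),(-51,57.5,0)],[(35,-41,0),(-20,-41,0),(-51,-57.5,0)]):
        p=np.array(pts)/1000.;c,s=np.cos(yaw),np.sin(yaw)
        L.append(np.c_[x+c*p[:,0]-s*p[:,1],y+s*p[:,0]+c*p[:,1],p[:,2]])
    return L
def over(n,im,lines,x0,y0,w,h,s,f):
    c=cv2.resize(im[y0:y0+h,x0:x0+w],None,fx=s,fy=s,interpolation=cv2.INTER_CUBIC)
    for l in lines:
        q=((w2px(n,l)+.5-[x0,y0])*s-.5).round().astype(np.int32)
        cv2.polylines(c,[q],False,(0,0,255),1)
    cv2.imwrite(f,c)
E
python3 - <<'E'
from h import *
print('stop top',px2w('top',[(323,233),(330,266)],.034))
print('cheek corners', px2w('top',[(303,240),(307,268),(291,234),(297,278)],.02))
print('green foot',px2w('top',[(306,210)]))
print('blue foot T bottom/left/right',px2w('top',[(194,225),(182,217),(206,212)]))
print('side foot',px2w('side',[(337,272.5),(322,264),(352,266)]))
print('teal T bottoms',px2w('top',[(157,258),(190,277),(203,263),(262,208)]))
print('teal side',px2w('side',[(391,270),(374,241),(264,244)]))
print('modules', px2w('top',[(376,268),(262,315),(289,318),(375,226)]))
E
```

```text
stop top [[ 0.4958725  -0.24974701  0.034     ]
 [ 0.40294963 -0.26355607  0.034     ]]
cheek corners [[ 0.48128772 -0.19706963  0.02      ]
 [ 0.40217987 -0.20583861  0.02      ]
 [ 0.49867942 -0.16508377  0.02      ]
 [ 0.37493544 -0.17971169  0.02      ]]
green foot [[ 0.58390416 -0.20867823  0.        ]]
blue foot T bottom/left/right [[0.53303545 0.10436149 0.        ]
 [0.55785111 0.14096034 0.        ]
 [0.57454981 0.07483366 0.        ]]
side foot [[0.58717211 0.12499626 0.        ]
 [0.59078935 0.08352886 0.        ]
 [0.54586265 0.13597958 0.        ]]
teal T bottoms [[ 0.43357482  0.19245436  0.        ]
 [ 0.38153899  0.09816137  0.        ]
 [ 0.42071485  0.06809659  0.        ]
 [ 0.58912916 -0.08356127  0.        ]]
teal side [[ 0.4921352   0.20570625  0.        ]
 [ 0.43525573  0.12058864  0.        ]
 [ 0.64047957 -0.06178822  0.        ]]
modules [[ 0.41169223 -0.38870308  0.        ]
 [ 0.28478076 -0.09240914  0.        ]
 [ 0.27812799 -0.15952816  0.        ]
 [ 0.53516248 -0.39899858  0.        ]]
```

```bash
python3 - <<'E'
from h import *
t=cv2.imread('pics/top0.png');s=cv2.imread('pics/side0.png')
b=bayl(.444,-.221,np.radians(-90+6.7))
over('top',t,b,270,215,80,75,7,'pics/o1.png')
can=[circ(.566,.108,0),circ(.566,.108,.22)]
te=[circ(.415,.102,0),circ(.415,.102,.22),circ(.465,.18,0),circ(.465,.18,.22),circ(.62,-.085,0),circ(.62,-.085,.22)]
over('top',t,can+te,110,140,190,150,4,'pics/o2.png')
over('side',s,can+te+b,210,140,220,150,3,'pics/o3.png')
E
```

```text
(no output)
```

View pics/o1.png

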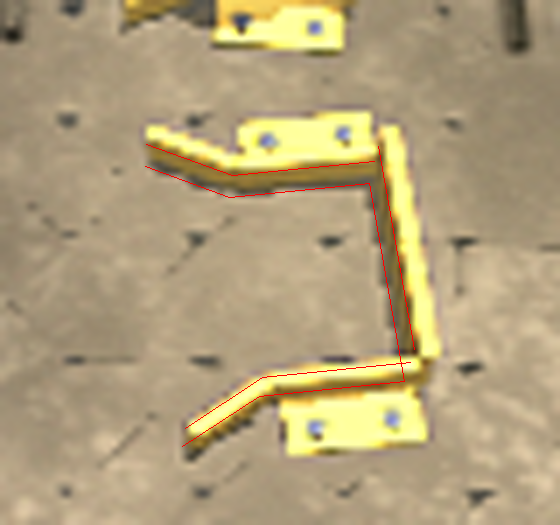

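View pics/o2.png

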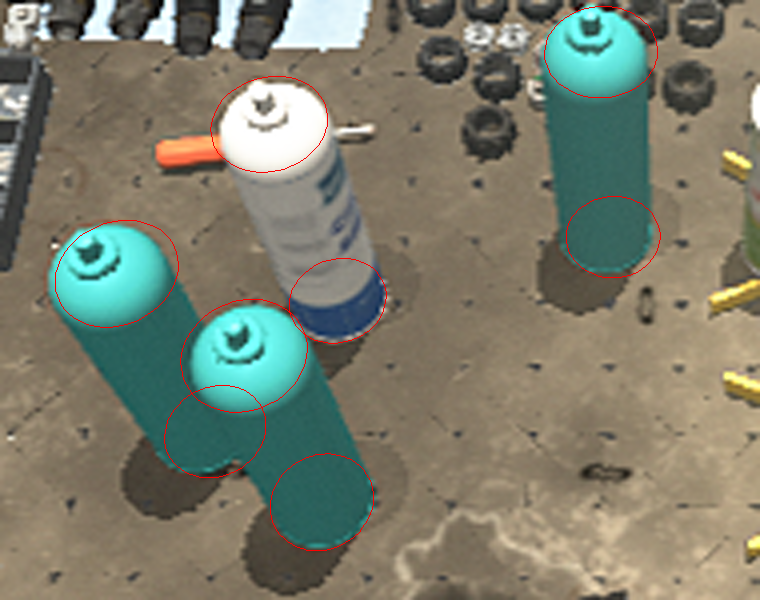

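View pics/o3.png

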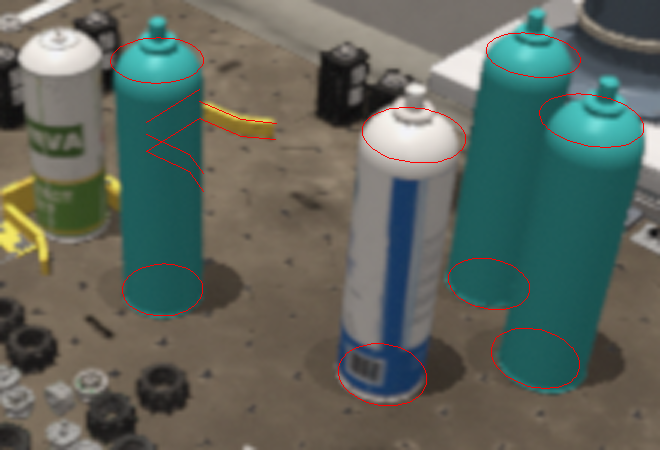

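```bash
cat > plan.py <<'E'
from h import *
from scipy.optimize import minimize
from scipy.interpolate import PchipInterpolator as P
H=np.array([.4455,-.2225]);d=np.radians(-83.3);bx=np.array([np.cos(d),np.sin(d)])
S=np.array([.566,.108])
cyl=[(.418,.104,.034,.26),(.465,.18,.034,.26),(.621,-.080,.034,.26),(.60,-.21,.034,.2)]
g=np.linspace
pts=[]
for z in g(-.051,-.18,6):
    for x in g(-.095,.095,9):
        for y in (-.0375,0,.0375): pts.append((x,y,z))
for z in g(-.18,-.36,7):
    for a in g(0,2*np.pi,9)[:-1]: pts.append((.055*np.cos(a),.055*np.sin(a),z))
pts=np.array(pts)
D=.037
def Rot(al,th,ro):
    ps=-al;c,s=np.cos(ps),np.sin(ps)
    R=np.array([[c,s,0],[s,-c,0],[0,0,-1]])   # tool axes
    # roll about push dir (tool y) then tilt about tool x
    return R@cv2.Rodrigues(np.array([0,ro,0.]))[0]@cv2.Rodrigues(np.array([-th,0,0.]))[0]
def clear(can,al,th,ro):
    R=Rot(al,th,ro);f=np.array([-np.sin(al),-np.cos(al)])
    tcp=np.r_[can-f*D,.03];w=pts@R.T+tcp
    m=9.
    for cx,cy,r,h in cyl+[(can[0],can[1],.034,.255)]:
        dd=np.hypot(w[:,0]-cx,w[:,1]-cy)-r;dz=w[:,2]-h
        m=min(m,np.min(np.maximum(dd,dz)))
    return m,w[:,2].min()
u=np.linspace(0,1,25);K=6;ku=np.linspace(0,1,K)
def build(p):
    # xy of can at interior knots: 3 pts then bay pre points
    A=np.vstack([S,p[:8].reshape(4,2),H-bx*.045,H]);
    L=np.r_[0,np.cumsum(np.hypot(*np.diff(A,axis=0).T))];L/=L[-1]
    C=P(L,A)(u);al=P(ku,p[8:8+K])(u)
    return C,al
def cost(p,full=False):
    C,al=build(p);th,ro=p[-2],p[-1]
    cl=np.array([clear(c,a,th,ro)[0] for c,a in zip(C,al)])
    v=np.diff(C,axis=0);hd=np.arctan2(-v[:,0],-v[:,1]);mis=hd-(al[1:]+al[:-1])/2
    if full:return C,al,cl,np.degrees(mis),np.degrees(hd)
    curv=np.diff(hd)
    return 3e3*np.sum(np.clip(.018-cl,0,1)**2)+2*np.sum(mis**2)+1*np.sum(curv**2)+.3*(ro**2)+.5*(al[-1]+.117)**2
if __name__=='__main__':
    best=None
    rng=np.random.default_rng(0)
    for k in range(4):
        a0=np.array([.6,.5,.4,.3,.1,-.1])+rng.normal(0,.1,6)
        mid=np.array([[.54,.06],[.50,0],[.46,-.06],[.44,-.12]])+rng.normal(0,.012,(4,2))
        p=np.r_[mid.ravel(),a0,.56,0.1*rng.normal()]
        bd=[(None,None)]*8+[(-.4,1.2)]*6+[(.52,.75),(-.4,.4)]
        r=minimize(cost,p,method='Powell',bounds=[(.3,.7) if i%2==0 else (-.25,.12) for i in range(8)]+bd[8:],options=dict(maxfev=5000))
        print(k,r.fun,r.x[-2:])
        if best is None or r.fun<best.fun:best=r
    np.save('best.npy',best.x)
    C,al,cl,mis,hd=cost(best.x,True)
    for i in range(25):print(C[i].round(3),np.degrees(al[i]).round(0),(cl[i]*1e3).round(0),mis[min(i,23)].round(0),hd[min(i,23)].round(0))
    print(px2w('top',[(149,180),(165,179),(205,173)],.01))
E
time timeout 560 python3 plan.py
```

```text
0 10.486911259292384 [ 0.74958764 -0.23204824]
1 11.633262427379897 [ 0.74993559 -0.0333836 ]
2 11.071871985437797 [ 0.74999858 -0.00828789]
3 10.645074404660392 [ 0.74996264 -0.13246165]
[0.566 0.108] 22.0 11.0 -3.0 21.0
[0.561 0.094] 26.0 11.0 -5.0 23.0
[0.555 0.08 ] 30.0 11.0 -5.0 27.0
[0.548 0.067] 33.0 11.0 -4.0 31.0
[0.54  0.054] 35.0 11.0 -3.0 33.0
[0.532 0.041] 36.0 11.0 -2.0 34.0
[0.524 0.029] 35.0 11.0 -1.0 34.0
[0.515 0.016] 34.0 11.0 -2.0 32.0
[0.508 0.004] 33.0 11.0 -3.0 30.0
[ 0.5   -0.009] 32.0 11.0 -1.0 30.0
[ 0.493 -0.022] 30.0 10.0 -1.0 29.0
[ 0.485 -0.036] 29.0 4.0 -0.0 28.0
[ 0.478 -0.049] 27.0 1.0 0.0 26.0
[ 0.472 -0.062] 25.0 1.0 -0.0 23.0
[ 0.466 -0.076] 22.0 -0.0 -1.0 20.0
[ 0.461 -0.09 ] 20.0 0.0 -2.0 17.0
[ 0.457 -0.105] 17.0 -3.0 2.0 18.0
[ 0.452 -0.119] 14.0 -5.0 4.0 17.0
[ 0.448 -0.134] 11.0 7.0 4.0 14.0
[ 0.444 -0.148] 9.0 11.0 2.0 10.0
[ 0.441 -0.163] 7.0 11.0 -2.0 4.0
[ 0.44  -0.178] 4.0 11.0 -6.0 -2.0
[ 0.441 -0.193] 3.0 11.0 -8.0 -7.0
[ 0.443 -0.208] 1.0 11.0 -11.0 -11.0
[ 0.446 -0.222] -1.0 10.0 -11.0 -11.0
[[0.67420933 0.25042181 0.01      ]
 [0.6781567  0.20389021 0.01      ]
 [0.70044603 0.08826903 0.01      ]]
real	2m51.103s
user	2m41.367s
sys	0m0.369s
```

```bash
cat > plan2.py <<'E'
import plan
from plan import *
def Ts(al,th,ro): return np.array([Rot(a,t,r) for a,t,r in zip(al,th,ro)])
cy=np.array(cyl)
def unpack(p):
    C,al=build(p[:14]);k4=np.linspace(0,1,4)
    return C,al,P(k4,p[14:18])(u),P(k4,p[18:22])(u)
def ev(p):
    C,al,th,ro=unpack(p);R=Ts(al,th,ro)
    f=np.c_[-np.sin(al),-np.cos(al)]
    t=np.c_[C-f*D,np.full(25,.032)]
    w=np.einsum('nij,kj->nki',R,pts)+t[:,None]
    dd=np.hypot(w[:,:,None,0]-cy[:,0],w[:,:,None,1]-cy[:,1])-cy[:,2]
    m=np.maximum(dd,w[:,:,None,2]-cy[:,3]).min((1,2))
    s=(np.hypot(w[:,:,0]-C[:,None,0],w[:,:,1]-C[:,None,1])-.034).min(1)
    v=np.diff(C,axis=0);hd=np.unwrap(np.arctan2(-v[:,0],-v[:,1]));mis=hd-(al[1:]+al[:-1])/2
    return C,al,th,ro,m,s,mis,hd,w[:,:,2].min(1)
def cost(p):
    C,al,th,ro,m,s,mis,hd,zm=ev(p)
    return 3e4*np.sum(np.clip(.018-m,0,1)**2)+3e4*np.sum(np.clip(.007-s,0,1)**2)+2*np.sum(mis**2)+np.sum(np.diff(hd)**2)+.05*np.sum(ro**2)+2*(al[-1]+.117)**2+1e4*np.sum(np.clip(.03-zm,0,1)**2)
best=None;rng=np.random.default_rng(1)
bd=[(.3,.7) if i%2==0 else (-.25,.12) for i in range(8)]+[(-.4,1.2)]*6+[(.5,.85)]*4+[(-.35,.35)]*4
for k in range(5):
    a0=np.array([.6,.5,.4,.3,.1,-.1])+rng.normal(0,.1,6)
    mid=np.array([[.54,.06],[.51,0],[.48,-.06],[.45,-.12]])+rng.normal(0,.012,(4,2))
    p=np.r_[mid.ravel(),a0,[.6]*4,[-.15]*4]
    r=minimize(cost,p,method='L-BFGS-B',bounds=bd,options=dict(maxiter=300,maxfun=20000))
    print(k,r.fun)
    if best is None or r.fun<best.fun:best=r
np.save('best2.npy',best.x)
C,al,th,ro,m,s,mis,hd,zm=ev(best.x);dg=np.degrees
for i in range(25):
    j=min(i,23);print(C[i].round(3),'al',dg(al[i]).round(0),'th',dg(th[i]).round(0),'ro',dg(ro[i]).round(0),'clr',(m[i]*1e3).round(0),(s[i]*1e3).round(0),'mis',dg(mis[j]).round(0),(zm[i]*1e3).round(0))
E
time timeout 560 python3 plan2.py
```

```text
Traceback (most recent call last):
  File "plan2.py", line 27, in <module>
    r=minimize(cost,p,method='L-BFGS-B',bounds=bd,options=dict(maxiter=300,maxfun=20000))
  File "plan2.py", line 19, in cost
    C,al,th,ro,m,s,mis,hd,zm=ev(p)
                             ~~^^^
  File "plan2.py", line 9, in ev
    C,al,th,ro=unpack(p);R=Ts(al,th,ro)
               ~~~~~~^^^
  File "plan2.py", line 6, in unpack
    C,al=build(p[:14]);k4=np.linspace(0,1,4)
         ~~~~~^^^^^^^^
  File "plan.py", line 34, in build
    C=P(L,A)(u);al=P(ku,p[8:8+K])(u)
      ~^^^^^
ValueError: `x` must be strictly increasing sequence.

real	0m1.043s
user	0m1.463s
sys	0m0.105s
```

```bash
sed -i 's#L/=L\[-1\]#L=L+np.arange(len(L))*1e-3;L/=L[-1]#' plan.py
sed -i "s#^    r=minimize.*#    bb=[(q-.04,q+.04) for q in mid.ravel()]+bd[8:]\n    r=minimize(cost,p,method='L-BFGS-B',bounds=bb,options=dict(maxiter=300,maxfun=20000))\n    r=minimize(cost,r.x,method='Powell',bounds=bb,options=dict(maxfev=6000))#" plan2.py
time timeout 560 python3 plan2.py
```

```text
0 64.26441054452248
1 66.35191806169966
2 65.86823334084134
3 67.10360312133199
4 68.01582370735562
[0.566 0.108] al 38.0 th 38.0 ro -11.0 clr 27.0 6.0 mis -14.0 30.0
[0.56  0.094] al 37.0 th 40.0 ro -10.0 clr 21.0 9.0 mis -14.0 30.0
[0.554 0.08 ] al 37.0 th 42.0 ro -10.0 clr 17.0 10.0 mis -14.0 29.0
[0.548 0.066] al 37.0 th 43.0 ro -9.0 clr 17.0 11.0 mis -13.0 29.0
[0.541 0.052] al 37.0 th 44.0 ro -8.0 clr 18.0 12.0 mis -14.0 29.0
[0.535 0.039] al 37.0 th 45.0 ro -8.0 clr 18.0 13.0 mis -14.0 28.0
[0.53  0.025] al 36.0 th 45.0 ro -8.0 clr 18.0 14.0 mis -9.0 28.0
[0.523 0.011] al 35.0 th 46.0 ro -8.0 clr 17.0 14.0 mis -3.0 28.0
[ 0.515 -0.002] al 33.0 th 46.0 ro -8.0 clr 17.0 14.0 mis 2.0 28.0
[ 0.507 -0.014] al 31.0 th 45.0 ro -8.0 clr 15.0 14.0 mis 6.0 28.0
[ 0.497 -0.027] al 29.0 th 44.0 ro -9.0 clr 10.0 12.0 mis 8.0 28.0
[ 0.488 -0.039] al 28.0 th 42.0 ro -10.0 clr 3.0 11.0 mis 9.0 29.0
[ 0.479 -0.052] al 26.0 th 40.0 ro -11.0 clr 1.0 9.0 mis 8.0 29.0
[ 0.471 -0.065] al 24.0 th 39.0 ro -12.0 clr 1.0 7.0 mis 6.0 29.0
[ 0.464 -0.078] al 21.0 th 37.0 ro -13.0 clr 0.0 5.0 mis 5.0 29.0
[ 0.457 -0.092] al 19.0 th 36.0 ro -13.0 clr 1.0 3.0 mis 8.0 29.0
[ 0.451 -0.106] al 15.0 th 35.0 ro -14.0 clr -2.0 3.0 mis 10.0 29.0
[ 0.444 -0.121] al 11.0 th 35.0 ro -13.0 clr 10.0 3.0 mis 10.0 29.0
[ 0.439 -0.135] al 8.0 th 35.0 ro -13.0 clr 16.0 3.0 mis 7.0 30.0
[ 0.436 -0.15 ] al 5.0 th 36.0 ro -13.0 clr 19.0 3.0 mis -1.0 31.0
[ 0.435 -0.164] al 4.0 th 36.0 ro -12.0 clr 15.0 4.0 mis -26.0 32.0
[ 0.44  -0.178] al 3.0 th 36.0 ro -11.0 clr 16.0 5.0 mis -13.0 33.0
[ 0.443 -0.192] al 3.0 th 37.0 ro -10.0 clr 16.0 5.0 mis -10.0 34.0
[ 0.445 -0.207] al 2.0 th 38.0 ro -8.0 clr 19.0 6.0 mis -5.0 36.0
[ 0.446 -0.222] al 2.0 th 39.0 ro -7.0 clr 23.0 6.0 mis -5.0 37.0
real	4m35.849s
user	6m4.070s
sys	0m0.302s
```

```bash
cat > grid.py <<'E'
from plan import *
def cl(can,al,th,ro=0):
    R=Rot(al,th,ro);f=np.array([-np.sin(al),-np.cos(al)])
    w=pts@R.T+np.r_[can-f*D,.032];m=9
    for cx,cy,r,h in cyl:
        dd=np.hypot(w[:,0]-cx,w[:,1]-cy)-r
        m=min(m,np.min(np.maximum(dd,w[:,2]-h)))
    return m
if __name__=='__main__':
  for th in (.56,):
    for ro in (0,-.2):
      print('th,ro',th,ro)
      for y in (.108,.06,.02,-.02,-.06,-.1,-.12,-.14,-.16,-.2225):
        for x in (.43,.445,.46,.48,.5,.52,.54,.566):
            ok=[a for a in range(-20,95,5) if cl(np.array([x,y]),np.radians(a),th,ro)>.014]
            print('%12s'%(f'{min(ok)}..{max(ok)}' +('' if len(ok)==(max(ok)-min(ok))//5+1 else '*')if ok else '-'),end='')
        print('  y',y)
E
python3 grid.py
```

```text
th,ro 0.56 0
           -           -           -           -      75..90      65..90      55..90      40..90  y 0.108
           -           -           -           -      80..85      65..85      55..85      30..85  y 0.06
           -           -           -      65..65      55..60      40..50      30..50      20..55  y 0.02
           -           -           -           -           -           -      25..25      15..35  y -0.02
           -           -           -           -           -           -           -        0..5  y -0.06
           -           -           -           -           -           -           -           -  y -0.1
           -           -           -           -           -           -           -           -  y -0.12
      20..25      15..20           -           -           -           -           -           -  y -0.14
      20..20      15..15      10..10           -           -           -           -           -  y -0.16
     -20..25     -20..10      -20..0    -20..-10    -20..-20    -20..-20           -           -  y -0.2225
th,ro 0.56 -0.2
           -
[... 346 characters left out ...]
     -           -      20..20      15..25    -10..35*  y -0.02
           -           -           -           -           -           -        0..0      -10..0  y -0.06
           -           -           -           -           -           -           -           -  y -0.1
      10..15        5..5           -           -           -           -           -           -  y -0.12
      10..10        5..5           -           -           -           -           -           -  y -0.14
       5..10        0..0           -           -           -           -           -           -  y -0.16
      -20..5      -20..0    -20..-10    -20..-20           -           -           -           -  y -0.2225
```

```bash
python3 - <<'E'
from h import *
s=cv2.imread('pics/side0.png')
crop(s,190,0,110,80,7,'pics/g1.png')
c,sn=np.cos(-1.298),np.sin(-1.298);T=np.array([.1817,-.6495,.2405]);X=np.array([c,sn,0]);Y=np.array([sn,-c,0]);Z=np.array([0,0,-1.])
for n,p in dict(tcp=T,xo=T+.0585*X,xi=T-.0585*X,bx=T-.051*Z+.095*X,bx_=T-.051*Z-.095*X,by=T-.051*Z+.0375*Y,by_=T-.051*Z-.0375*Y,by95=T-.051*Z+.095*Y,by95_=T-.051*Z-.095*Y,up=T-.15*Z).items(): print(n,w2px('side',p).round(0))
E
```

```text
tcp [[246.  60.]]
xo [[233.  57.]]
xi [[260.  62.]]
bx [[224.  42.]]
bx_ [[268.  48.]]
by [[251.  43.]]
by_ [[240.  47.]]
by95 [[260.  39.]]
by95_ [[230.  51.]]
up [[244.  14.]]
```

View pics/g1.png

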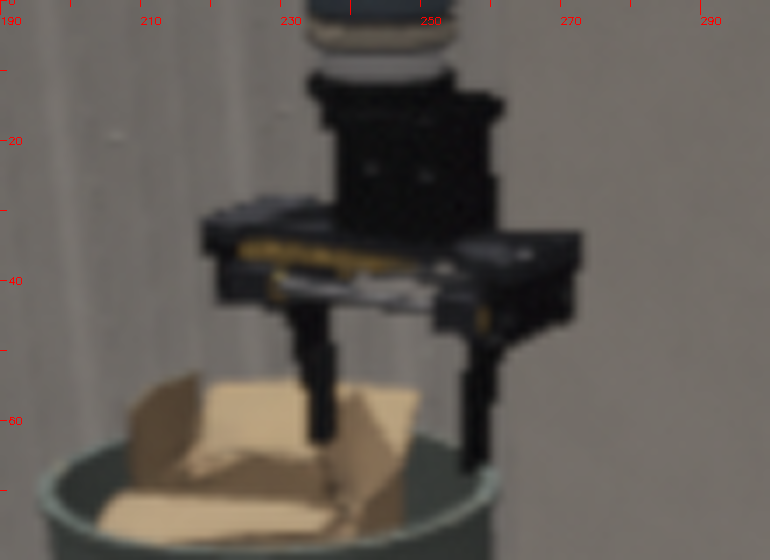

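```bash
python3 - <<'E'
s=open('plan.py').read()
a=s.index('pts=[]');b=s.index('pts=np.array(pts)')
s=s[:a]+'''pts=[]
for z in g(-.051,-.105,4):
    for x in g(-.095,.095,11):
        for y in (-.0375,0,.0375): pts.append((x,y,z))
for z in g(-.105,-.17,4):
    for x in (-.045,0,.045):
        for y in (-.04,0,.04): pts.append((x,y,z))
for z in g(-.17,-.40,9):
    for q in g(0,2*np.pi,9)[:-1]: pts.append((.055*np.cos(q),.055*np.sin(q),z))
'''+s[b:]
open('plan.py','w').write(s)
E
python3 grid.py
```

```text
th,ro 0.56 0
           -           -           -           -      80..90      65..90      55..90      40..90  y 0.108
           -           -           -           -      80..85      65..85      55..85      30..85  y 0.06
           -           -           -      65..65      55..60      40..50      30..50      20..55  y 0.02
           -           -           -           -           -      25..25      15..25       5..35  y -0.02
           -           -           -           -           -           -           -       -5..0  y -0.06
      30..30      25..25      20..20           -           -           -           -           -  y -0.1
      25..30      20..20           -           -           -           -           -           -  y -0.12
      20..25      15..20           -           -           -           -           -           -  y -0.14
    -20..35*      15..15      10..10           -           -           -           -           -  y -0.16
     -20..25     -20..15      -20..0    -20..-10    -20..-20    -20..-20           -           -  y -0.2225
th,ro 0.56 -0.2
           -
[... 346 characters left out ...]
     -           -      20..20      10..25     -10..35  y -0.02
           -           -           -           -           -           -       -5..0      -15..0  y -0.06
      15..30      10..15        5..5           -           -           -           -           -  y -0.1
      10..25       5..15           -           -           -           -           -           -  y -0.12
      10..20       5..10           -           -           -           -           -           -  y -0.14
       5..20       0..10       -5..0           -           -           -           -           -  y -0.16
     -20..10      -20..0    -20..-10    -20..-15    -20..-20           -           -           -  y -0.2225
```

```bash
cat > fit.py <<'E'
from h import *
from scipy.optimize import minimize
ims={n:cv2.imread(f'pics/{n}0.png') for n in('top','side')}
M={}
for n,im in ims.items():
    h=cv2.cvtColor(im,cv2.COLOR_BGR2HSV);M[n]=cv2.inRange(h,(80,90,50),(96,255,255))
S=4
def ren(n,cs,r,h):
    m=np.zeros((420*S,560*S),np.uint8)
    for x,y in cs:
        p=np.vstack([circ(x,y,0,r),circ(x,y,h-.035,r),circ(x,y,h-.012,r*.72)])
        q=((w2px(n,p)+.5)*S).astype(np.int32);cv2.fillConvexPoly(m,cv2.convexHull(q),255)
    return cv2.resize(m,(560,420),interpolation=cv2.INTER_AREA)/255.
def cost(p,w=None):
    cs=p[:6].reshape(3,2);r,h=p[6],p[7]
    return sum(np.abs(ren(n,cs,r,h)-M[n]/255.).sum() for n in ims)
p=np.array([.418,.104,.465,.18,.621,-.08,.034,.24])
ini=np.vstack([p]+[p+np.eye(8)[i]*(.006) for i in range(8)])
r=minimize(cost,p,method='Nelder-Mead',options=dict(initial_simplex=ini,maxiter=900,xatol=1e-4))
print(cost(p),r.fun,r.x.round(4))
E
python3 fit.py
```

```text
1222.2509803921569 525.8470588235294 [ 0.4153  0.0997  0.4664  0.1872  0.6228 -0.081   0.0319  0.2431]
```

```bash
sed -i 's#^cyl=.*#cyl=[(.4155,.100,.034,.255),(.466,.187,.034,.255),(.623,-.081,.034,.255),(.612,-.207,.034,.2)]#' plan.py
cat > gs.py <<'E'
from plan import *
import heapq
th=.56
SO=[-.05,0,.05] # lateral position of can in tool x
xs=np.arange(.40,.605,.01);ys=np.arange(.108,-.16,-.01);As=np.radians(np.arange(-20,91,5))
cy=np.array(cyl)
base=[pts@Rot(a,th,0).T for a in As]
cl=np.full((len(xs),len(ys),len(As),3),-1.)
for k,a in enumerate(As):
    f=np.array([-np.sin(a),-np.cos(a)]);X=np.array([np.cos(a),-np.sin(a)])
    for o,so in enumerate(SO):
        DD=.037 if o==1 else .0415
        for i,x in enumerate(xs):
            for j,y in enumerate(ys):
                t=np.array([x,y])-f*DD-X*so
                w=base[k]+np.r_[t,.032]
                dd=np.hypot(w[:,None,0]-cy[:,0],w[:,None,1]-cy[:,1])-cy[:,2]
                m=np.maximum(dd,w[:,None,2]-cy[:,3]).min()
                # can itself vs others
                m=min(m,(np.hypot(x-cy[:,0],y-cy[:,1])-cy[:,2]-.034).min())
                cl[i,j,k,o]=m
np.save('cl.npy',cl)
# bottleneck dijkstra on nodes (i,j,k,o); regrasp cost small
start=(int(np.argmin(abs(xs-.566))),0)
best={};pq=[]
for k in range(len(As)):
    for o in range(3):
        c=cl[start[0],start[1],k,o]
        heapq.heappush(pq,(-min(c,.025),0,(start[0],start[1],k,o),None))
par={};
mv=[(di,dj) for di in range(-3,3) for dj in range(0,4) if (di,dj)!=(0,0)]
goal=None
while pq:
    b,n,s,pr=heapq.heappop(pq)
    if s in par: continue
    par[s]=(pr,b)
    i,j,k,o=s
    if abs(xs[i]-.437)<.006 and ys[j]<-.135 and abs(As[k])<.2 and 1==o:
        goal=s;break
    def push(s2,extra):
        if s2 not in par:
            heapq.heappush(pq,(max(b,-min(cl[s2],.025)),n+extra,s2,s))
    for k2 in range(len(As)):
        for o2 in range(3):
            if (k2,o2)!=(k,o):
                push((i,j,k2,o2),(.3 if o2==o and abs(k2-k)==1 else 5))
    for di,dj in mv:
        i2,j2=i+di,j+dj
        if 0<=i2<len(xs) and j2<len(ys):
            hd=np.arctan2(-di*.01,dj*.01)
            tol=np.radians(11 if o==1 else 4)
            if abs(hd-As[k])<tol: push((i2,j2,k,o),.1*np.hypot(di,dj))
print(goal and par[goal][1]);s=goal
L=[]
while s: L.append(s);s=par[s][0]
for s in L[::-1]: print(xs[s[0]].round(3),ys[s[1]].round(3),np.degrees(As[s[2]]).round(),SO[s[3]],(cl[s]*1e3).round(1))
E
time python3 gs.py
```

```text
-0.0027501954980593615
0.57 0.108 0.0 -0.05 25.0
0.57 0.088 0.0 -0.05 25.0
0.57 0.058 0.0 -0.05 25.0
0.57 0.038 0.0 -0.05 28.3
0.57 0.018 0.0 -0.05 37.3
0.57 -0.012 0.0 -0.05 19.0
0.57 -0.012 45.0 0.05 19.0
0.56 -0.022 45.0 0.05 18.3
0.55 -0.032 45.0 0.05 11.8
0.54 -0.042 45.0 0.05 7.7
0.51 -0.072 45.0 0.05 7.5
0.48 -0.102 45.0 0.05 7.4
0.46 -0.122 45.0 0.05 9.6
0.45 -0.132 45.0 0.05 10.7
0.45 -0.132 20.0 0 16.2
0.44 -0.152 20.0 0 18.9
0.44 -0.152 15.0 0 18.4
0.44 -0.152 10.0 0 2.8
real	0m8.125s
user	0m8.300s
sys	0m0.275s
```

```bash
sed -i 's/\.055\*np/.042*np/g' plan.py
sed -e 's/^SO=.*/SO=[9,0,9]/' -e 's/for o in range(3)/for o in (1,)/;s/for o2 in range(3)/for o2 in (1,)/' -e "s/np.arange(-20,91,5)/np.arange(-12,75,3)/" -e 's/abs(k2-k)==1/abs(k2-k)<=2/' gs.py > gs1.py
python3 gs1.py; echo; python3 gs.py
```

```text
-0.004925129534399247
0.57 0.108 36.0 0 12.2
0.56 0.088 36.0 0 5.9
0.54 0.058 36.0 0 6.7
0.53 0.038 36.0 0 10.4
0.52 0.018 36.0 0 12.6
0.51 -0.002 36.0 0 7.7
0.5 -0.022 36.0 0 5.9
0.5 -0.022 33.0 0 8.6
0.48 -0.052 33.0 0 6.8
0.46 -0.082 33.0 0 7.3
0.46 -0.082 15.0 0 6.0
0.45 -0.112 15.0 0 17.5
0.44 -0.142 15.0 0 24.3
0.44 -0.142 9.0 0 4.9

-0.00741685899673853
0.57 0.108 0.0 -0.05 25.0
0.57 0.088 0.0 -0.05 25.0
0.57 0.058 0.0 -0.05 25.0
0.57 0.038 0.0 -0.05 28.3
0.57 0.018 0.0 -0.05 37.3
0.57 -0.012 0.0 -0.05 19.0
0.57 -0.012 45.0 0.05 19.0
0.56 -0.022 45.0 0.05 18.3
0.55 -0.032 45.0 0.05 11.8
0.54 -0.042 45.0 0.05 7.7
0.51 -0.072 45.0 0.05 7.5
0.48 -0.102 45.0 0.05 7.4
0.46 -0.122 45.0 0.05 9.6
0.45 -0.132 45.0 0.05 10.7
0.44 -0.142 45.0 0.05 16.0
0.44 -0.142 10.0 0 7.8
```

```bash
cat > opt.py <<'E'
from plan import *
from scipy.optimize import differential_evolution as DE
cy=np.array(cyl);th=.56;E3=np.array([.4365,-.145])
N=30;uu=np.linspace(0,1,N)
def path(p):
    A=np.vstack([S,p[0:2],p[2:4],p[4:6],E3]);L=np.r_[0,np.cumsum(np.hypot(*np.diff(A,axis=0).T)+1e-4)];L/=L[-1]
    C=np.c_[np.interp(uu,L,A[:,0]),np.interp(uu,L,A[:,1])]
    al=np.interp(uu,np.linspace(0,1,6),p[6:12]);return C,al
def ev(p):
    C,al=path(p);m=[]
    for c,a in zip(C,al):
        f=np.array([-np.sin(a),-np.cos(a)]);w=pts@Rot(a,th,0).T+np.r_[c-f*D,.032]
        dd=np.hypot(w[:,None,0]-cy[:,0],w[:,None,1]-cy[:,1])-cy[:,2]
        m.append(np.maximum(dd,w[:,None,2]-cy[:,3]).min())
    m=np.array(m);v=np.diff(C,axis=0);hd=np.arctan2(-v[:,0],-v[:,1]);return C,al,m,hd-al[:-1]
def cost(p):
    C,al,m,mis=ev(p)
    return -1e3*min(m.min(),.015)+100*np.clip(np.abs(mis)-.16,0,9).sum()+.5*np.abs(np.diff(al)).sum()+2*np.sum(mis**2)
if __name__=='__main__':
    b=[(.50,.57),(.03,.08),(.46,.54),(-.03,.03),(.43,.49),(-.11,-.05)]+[(.4,.9)]*3+[(.1,.7)]*2+[(-.12,.3)]
    r=DE(cost,b,maxiter=120,popsize=10,seed=1,polish=False)
    print(r.fun,r.x.round(3));C,al,m,mis=ev(r.x)
    for i in range(0,N): print(C[i].round(3),np.degrees(al[i]).round(1),(m[i]*1e3).round(1),np.degrees(mis[min(i,N-2)]).round(0))
E
time timeout 570 python3 opt.py
```

```text
-2.2364820456004573 [ 0.527  0.037  0.503 -0.008  0.449 -0.104  0.664  0.664  0.615  0.561
  0.518  0.222]
[0.566 0.108] 38.1 11.4 -9.0
[0.561 0.099] 38.1 6.5 -9.0
[0.556 0.091] 38.1 3.6 -9.0
[0.552 0.082] 38.1 3.2 -9.0
[0.547 0.074] 38.1 4.7 -9.0
[0.542 0.065] 38.1 6.3 -9.0
[0.537 0.056] 38.0 7.7 -9.0
[0.533 0.048] 37.5 8.8 -8.0
[0.528 0.039] 37.0 9.4 -9.0
[0.523 0.031] 36.5 10.2 -9.0
[0.519 0.022] 36.0 10.9 -8.0
[0.514 0.013] 35.5 6.6 -8.0
[0.51  0.004] 35.0 3.9 -8.0
[ 0.505 -0.004] 34.5 4.1 -6.0
[ 0.5   -0.013] 34.0 4.8 -5.0
[ 0.496 -0.022] 33.4 5.0 -4.0
[ 0.491 -0.03 ] 32.9 5.1 -4.0
[ 0.486 -0.039] 32.3 5.0 -3.0
[ 0.481 -0.047] 31.9 4.7 -3.0
[ 0.476 -0.056] 31.5 4.6 -2.0
[ 0.472 -0.064] 31.0 4.0 -2.0
[ 0.467 -0.073] 30.6 3.3 -1.0
[ 0.462 -0.082] 30.2 3.6 -1.0
[ 0.457 -0.09 ] 29.8 6.7 -1.0
[ 0.452 -0.099] 27.4 11.5 -2.0
[ 0.448 -0.108] 24.4 19.1 -7.0
[ 0.445 -0.117] 21.5 23.2 -4.0
[ 0.442 -0.126] 18.6 24.3 -1.0
[ 0.439 -0.136] 15.6 20.9 2.0
[ 0.436 -0.145] 12.7 15.3 2.0
real	1m15.597s
user	1m15.761s
sys	0m0.120s
```

```bash
cat > s2.py <<'E'
from plan import *
cy=np.array(cyl);th=.56
def clr(c,al,so=0,DD=D,th=th,lst=False):
    f=np.array([-np.sin(al),-np.cos(al)]);X=np.array([np.cos(al),-np.sin(al)])
    w=pts@Rot(al,th,0).T+np.r_[c-f*DD-X*so,.032]
    dd=np.hypot(w[:,None,0]-cy[:,0],w[:,None,1]-cy[:,1])-cy[:,2]
    return (np.maximum(dd,w[:,None,2]-cy[:,3]).min(0)*1e3).round(1)
if __name__=='__main__':
  print('s1');
  for y in (.108,.08,.06): print(y,clr(np.array([.566,y]),0,-.05,.0435))
  for a in (38,42,44,46):
    al=np.radians(a);f=np.array([-np.sin(al),-np.cos(al)]);X=np.array([np.cos(al),-np.sin(al)])
    res=[]
    for off in np.arange(-.01,.0101,.001):
        q0=np.array([.47,-.044])+X*off
        res.append((min(clr(q0+f*s,al).min() for s in np.arange(-.13,.10,.005)),off))
    m,o=max(res);q0=np.array([.47,-.044])+X*o
    # where line hits x=.566
    s=(q0[0]-.566)/np.sin(al)
    print(a,m,round(o,3),'start',(q0+f*s).round(3))
    for s in np.arange(-.15,.10,.02): print('   ',(q0+f*s).round(3),clr(q0+f*s,al))
  print('s3')
  for c,a in [((.455,-.06),30),((.455,-.06),20),((.45,-.08),30),((.45,-.08),20),((.445,-.1),30),((.445,-.1),20),((.445,-.1),10),((.44,-.12),20),((.44,-.12),10),((.44,-.12),0),((.438,-.14),10),((.438,-.14),0),((.438,-.14),-7),((.44,-.16),0),((.44,-.16),-7),((.442,-.19),-7),((.4455,-.2225),-7)]:
    print(c,a,clr(np.array(c),np.radians(a)))
E
python3 s2.py
```

```text
s1
0.108 [ 81.4  21.  193.9 319.8]
0.08 [ 73.2  21.2 165.9 291.8]
0.06 [ 71.5  21.1 146.  271.8]
38 8.3 0.006 start [0.566 0.069]
    [0.567 0.071] [ 76.9  22.4  90.7 215.5]
    [0.555 0.055] [ 58.8  22.4  72.1 197.8]
    [0.542 0.039] [ 41.6  22.5  54.1 180.5]
    [0.53  0.023] [ 26.1  22.5  37.2 163.6]
    [0.518 0.007] [ 14.1  22.5  22.4 147.4]
    [ 0.506 -0.008] [  8.7  22.6  11.7 132.1]
    [ 0.493 -0.024] [  8.6  27.7   8.4 117.8]
    [ 0.481 -0.04 ] [  8.8  38.1   8.5 105. ]
    [ 0.469 -0.056] [ 8.7 52.1  8.4 94. ]
    [ 0.456 -0.071] [ 8.8 68.   8.4 85.4]
    [ 0.444 -0.087] [ 8.9 75.9  8.3 79.7]
    [ 0.432 -0.103] [15.6 79.6  9.6 77.3]
    [ 0.419 -0.119] [28.2 86.5 18.2 77.3]
42 8.5 0.001 start [0.566 0.061]
    [0.571 0.067] [ 85.7  30.9  81.5 205.8]
    [0.558 0.052] [ 67.3  29.6  63.2 188.6]
    [0.544 0.037] [ 49.6  29.6  45.7 172. ]
    [0.531 0.022] [ 33.2  29.7  29.7 156. ]
    [0.518 0.007] [ 19.3  29.6  16.6 140.8]
    [ 0.504 -0.008] [ 10.4  29.7   9.1 126.7]
    [ 0.491 -0.022] [  8.9  31.2   8.6 113.9]
    [ 0.477 -0.037] [  8.9  38.3   8.5 102.9]
    [ 0.464
[... 1403 characters left out ...]
s3
(0.455, -0.06) 30 [-14.4  42.8  27.  106.3]
(0.455, -0.06) 20 [-21.3  15.7  36.2 121.6]
(0.45, -0.08) 30 [-5.4 51.4 21.4 90.9]
(0.45, -0.08) 20 [ -1.2  27.1  34.  105.3]
(0.445, -0.1) 30 [11.6 62.8 15.7 77.2]
(0.445, -0.1) 20 [19.3 34.4 31.9 90.3]
(0.445, -0.1) 10 [ -5.3  21.3  43.  105.9]
(0.44, -0.12) 20 [23.1 51.4 29.7 77.1]
(0.44, -0.12) 10 [ 1.6 39.1 44.5 91.6]
(0.44, -0.12) 0 [-11.7  38.6  54.  108. ]
(0.438, -0.14) 10 [ 5.  44.9 43.  77.3]
(0.438, -0.14) 0 [-3.8 44.9 56.  92.9]
(0.438, -0.14) -7 [ -3.8  51.9  61.9 104.7]
(0.44, -0.16) 0 [ 9.6 62.1 54.1 76.5]
(0.44, -0.16) -7 [ 3.8 69.2 62.4 88. ]
(0.442, -0.19) -7 [20.5 84.9 64.  66.1]
(0.4455, -0.2225) -7 [ 44.9 101.5  64.5  47.2]
```

```bash
sed -i 's/^D=.037/D=.047/' plan.py; sed -i 's/-.05,.0435/-.045,.052/' s2.py; python3 s2.py | grep -v '^    '|head -30
cat > mv.py <<'E'
import sys
from plan import *
def cur():
    o=manip.observe();r,p,y=o['eef_rot'];c=np.cos;s=np.sin
    Rx=cv2.Rodrigues(np.array([r,0,0.]))[0];Ry=cv2.Rodrigues(np.array([0,p,0.]))[0];Rz=cv2.Rodrigues(np.array([0,0,y]))[0]
    return o,np.array(o['tcp_pos']),Rz@Ry@Rx
def inc(p1,R1,p0=None,R0=None):
    if p0 is None: _,p0,R0=cur()
    rv=cv2.Rodrigues(R0.T@R1)[0].ravel();t=R0.T@(np.array(p1)-p0)*100
    return rv.round(3),t.round(2)
def tcpfor(can,a,so=0,DD=D):
    al=np.radians(a);f=np.array([-np.sin(al),-np.cos(al)]);X=np.array([np.cos(al),-np.sin(al)])
    return can-f*DD-X*so
E
python3 - <<'E'
from mv import *
o,p,R=cur();print(o['clock'],p)
print(inc([.50,-.30,.38],Rot(0,.3,0)))
t=tcpfor(np.array([.566,.138]),0,-.045,.052);print(t)
print(inc([t[0],t[1],.36],Rot(0,.56,0)))
E
```

```text
s1
0.108 [ 80.7  16.  202.4 328.3]
0.08 [ 70.1  16.  174.4 300.3]
0.06 [ 66.8  16.1 154.4 280.3]
38 8.3 0.006 start [0.566 0.069]
42 8.5 0.001 start [0.566 0.061]
44 8.2 -0.002 start [0.566 0.058]
46 7.9 -0.004 start [0.566 0.054]
s3
(0.455, -0.06) 30 [-14.5  41.   27.1 112.3]
(0.455, -0.06) 20 [-30.1  12.1  36.2 129.2]
(0.45, -0.08) 30 [-8.8 47.7 21.4 96.1]
(0.45, -0.08) 20 [-11.2  23.   34.  112.4]
(0.445, -0.1) 30 [ 4.8 60.9 15.7 81.3]
(0.445, -0.1) 20 [ 9.3 27.8 31.9 96.6]
(0.445, -0.1) 10 [ -6.1  20.5  43.  113.8]
(0.44, -0.12) 20 [22.3 43.6 29.7 82.4]
(0.44, -0.12) 10 [-1.1 29.9 44.5 98.8]
(0.44, -0.12) 0 [-21.2  29.3  54.1 116.5]
(0.438, -0.14) 10 [ 2.7 44.9 43.  83.6]
(0.438, -0.14) 0 [ -3.8  44.9  56.  100.9]
(0.438, -0.14) -7 [-10.7  51.4  62.  113.5]
(0.44, -0.16) 0 [ 1.7 52.5 54.1 83.9]
(0.44, -0.16) -7 [-3.8 61.2 62.4 96.3]
(0.442, -0.19) -7 [20.5 75.8 64.  73.3]
(0.4455, -0.2225) -7 [41.1 95.6 64.5 52.2]
0.1 [ 0.18174217 -0.64956694  0.24062483]
(array([-0.258,  0.196, -1.287]), array([-25.11, -40.07, -13.9 ]))
[0.611 0.19 ]
(array([-0.479,  0.364, -1.261]), array([-69.3 , -63.96, -11.82]))
```

arm_command(increments=[[0, 0, 0, 0, 0, -6, -0.77], [-0.13, 0.1, -0.6, -12, -18, -13, -0.77], [-0.26, 0.2, -1.29, -25, -40, -14, -0.77], [-0.26, 0.2, -1.29, -25, -40, -14, -0.77], [-0.26, 0.2, -1.29, -25, -40, -14, -0.77]])

```text
clock: 0.72
tcp_pos: [0.3474, -0.4665, 0.3482]
eef_rot: [2.965, -0.052, -0.559]
force: [0.1, -0.1, 0.1]
gripper_width: 0.0769
```

```bash
python3 - <<'E'
from mv import *
o,p,R=cur();print(o['clock'],p,o['eef_rot'],o['gripper_width'])
print(inc([.50,-.30,.38],Rot(0,.3,0)))
print(inc([.611,.19,.36],Rot(0,.56,0)))
E
```

```text
0.725 [ 0.34742213 -0.46650387  0.34823205] [ 2.96519151 -0.05202917 -0.55861001] 0.07686499318356618
(array([-0.106,  0.083, -0.555]), array([  4.27, -21.34,  -6.81]))
(array([-0.359,  0.155, -0.542]), array([-12.37, -68.24, -14.02]))
```

arm_command(increments=[[-0.11, 0.08, -0.55, 4.3, -21, -7, -0.77], [-0.11, 0.08, -0.55, 4.3, -21, -7, -0.77], [-0.11, 0.08, -0.55, 4.3, -21, -7, -0.77], [-0.11, 0.08, -0.55, 4.3, -21, -7, -0.77], [-0.36, 0.16, -0.54, -4, -45, -12, -0.77]])

```text
clock: 1.35
tcp_pos: [0.5134, -0.2495, 0.3841]
eef_rot: [2.646, -0.008, -0.019]
force: [1.8, 2.1, -0.8]
gripper_width: 0.0768
```

```bash
python3 - <<'E'
from mv import *
o,p,R=cur();print(o['clock'],p,o['eef_rot'],o['joint_pos'].round(2))
print(inc([.611,.19,.36],Rot(0,.56,0)))
E
```

```text
1.35 [ 0.51343617 -0.24953581  0.3841291 ] [ 2.6463109  -0.00786949 -0.01885308] [ 0.55  0.18 -0.49  1.71  0.6   1.29 -0.13]
(array([-0.065,  0.003, -0.02 ]), array([  8.91, -40.01, -18.79]))
```

arm_command(increments=[[-0.06, 0, -0.02, 1.5, -6, -3.5, -0.77], [-0.06, 0, -0.02, 9, -40, -18.8, -0.77], [-0.06, 0, -0.02, 9, -40, -18.8, -0.77], [-0.06, 0, -0.02, 9, -40, -18.8, -0.77], [-0.06, 0, -0.02, 9, -40, -18.8, -0.77]])

```text
clock: 1.98
tcp_pos: [0.5783, 0.0619, 0.3698]
eef_rot: [2.591, 0.006, 0.009]
force: [0.2, -0.6, -0.2]
gripper_width: 0.0769
```

arm_command(increments=[[0, 0, 0, 3, -11, -5, -0.77], [0, 0, 0, 3, -11, -5, -0.77], [0, 0, 0, 3, -11, -5, -0.77]])

```text
clock: 2.35
tcp_pos: [0.606, 0.1862, 0.3521]
eef_rot: [2.594, 0.011, 0.018]
force: [-0.4, -0.6, -0.9]
gripper_width: 0.0771
```

```bash
python3 - <<'E'
from mv import *
o,p,R=cur();print(o['clock'],p,o['eef_rot'],o['joint_pos'].round(2))
print(inc([.611,.19,.36],Rot(0,.56,0)),inc([.611,.19,.15],Rot(0,.56,0)),inc([.611,.19,.03],Rot(0,.56,0)))
for n in('top','side'): cv2.imwrite(f'pics/{n}1.png',manip.camera(n))
E
```

```text
2.35 [0.60603126 0.18620029 0.35213861] [2.59446192 0.0109902  0.01787301] [-0.15  0.54 -0.67  1.36  0.7   1.76 -0.81]
(array([-0.013, -0.   ,  0.021]), array([ 0.49,  0.09, -0.87])) (array([-0.013, -0.   ,  0.021]), array([  0.73, -10.83,  17.06])) (array([-0.013, -0.   ,  0.021]), array([  0.86, -17.07,  27.31]))
```

View pics/top1.png

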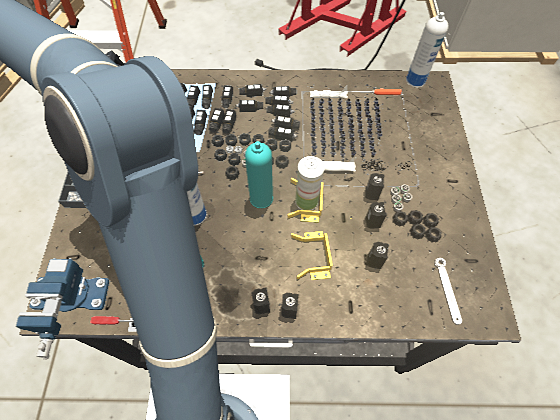

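View pics/side1.png

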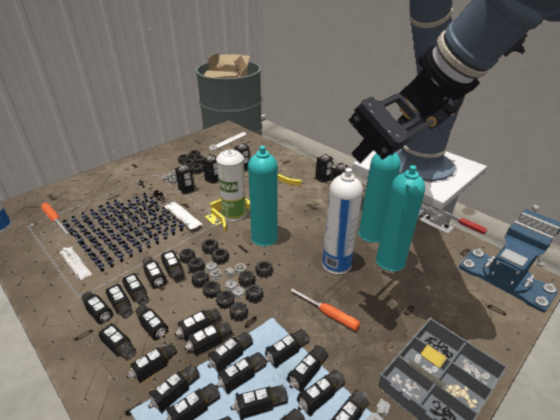

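arm_command(increments=[[-0.01, 0, 0.02, 0.5, -3.2, 4, -0.77], [-0.01, 0, 0.02, 0.6, -5.4, 8, -0.77], [-0.01, 0, 0.02, 0.7, -8, 12.5, -0.77], [-0.01, 0, 0.02, 0.73, -10.8, 17, -0.77], [-0.01, 0, 0.02, 0.73, -10.8, 17, -0.77]])

```text
clock: 3.08
tcp_pos: [0.6117, 0.1796, 0.151]
eef_rot: [2.576, 0.002, -0.011]
force: [-0.3, 0.2, 0.2]
gripper_width: 0.077
```

```bash
python3 - <<'E'
from mv import *
o,p,R=cur();print(o['clock'],p,o['eef_rot'],o['joint_pos'].round(2),o['force'])
print(inc([.611,.19,.08],Rot(0,.56,0)),inc([.611,.19,.028],Rot(0,.56,0)))
for n in('top','side'): cv2.imwrite(f'pics/{n}2.png',manip.camera(n))
E
```

```text
3.075 [0.61171751 0.17964136 0.15095518] [ 2.57633723e+00  1.55466017e-03 -1.05950693e-02] [-0.17  0.72 -0.62  1.56  0.8   1.49 -1.04] [-0.26278376  0.1536396   0.21050208]
(array([ 0.005,  0.007, -0.008]), array([-0.07, -4.67,  5.44])) (array([ 0.005,  0.007, -0.008]), array([-0.06, -7.46,  9.83]))
```

View pics/side2.png

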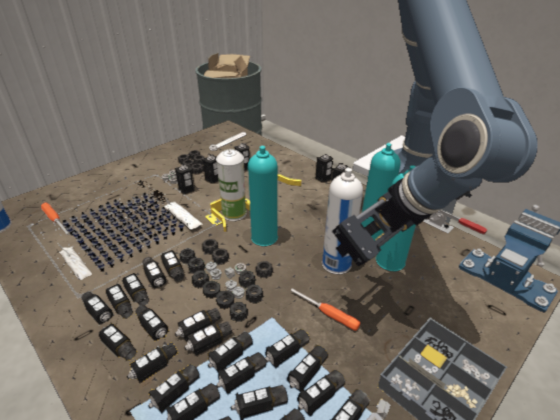

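View pics/top2.png

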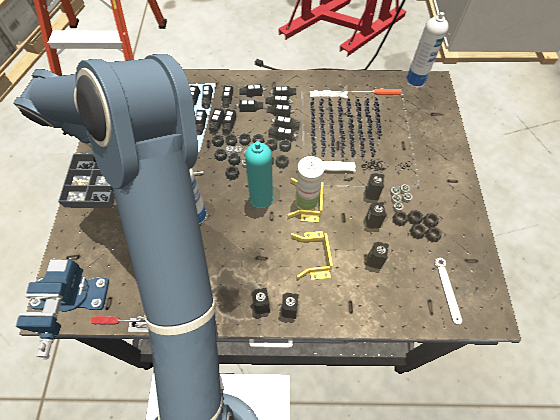

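arm_command(increments=[[0, 0.01, -0.01, 0, -2, 2, -0.77], [0, 0.01, -0.01, 0, -4.6, 5.4, -0.77], [0, 0.01, -0.01, 0, -4.6, 5.4, -0.77]])

```text
clock: 3.55
tcp_pos: [0.6123, 0.1936, 0.082]
eef_rot: [2.58, -0.004, 0.007]
force: [-0.4, -0.2, 1.0]
gripper_width: 0.0773
```

```bash
python3 - <<'E'
from mv import *
o,p,R=cur();print(o['clock'],p,o['eef_rot'],o['joint_pos'].round(2),o['force'])
print(inc([.611,.19,.028],Rot(0,.56,0)))
s=manip.camera('side');cv2.imwrite('pics/side3.png',s);crop(s,290,90,200,190,4,'pics/c4.png')
E
```

```text
3.55 [0.61232656 0.19362804 0.08202303] [ 2.57973768 -0.00433308  0.00682494] [-0.2   0.81 -0.6   1.59  0.85  1.41 -1.11] [-0.42543198 -0.18220914  0.97006338]
(array([ 0.002, -0.007,  0.003]), array([-0.16, -2.57,  4.76]))
```

View pics/c4.png

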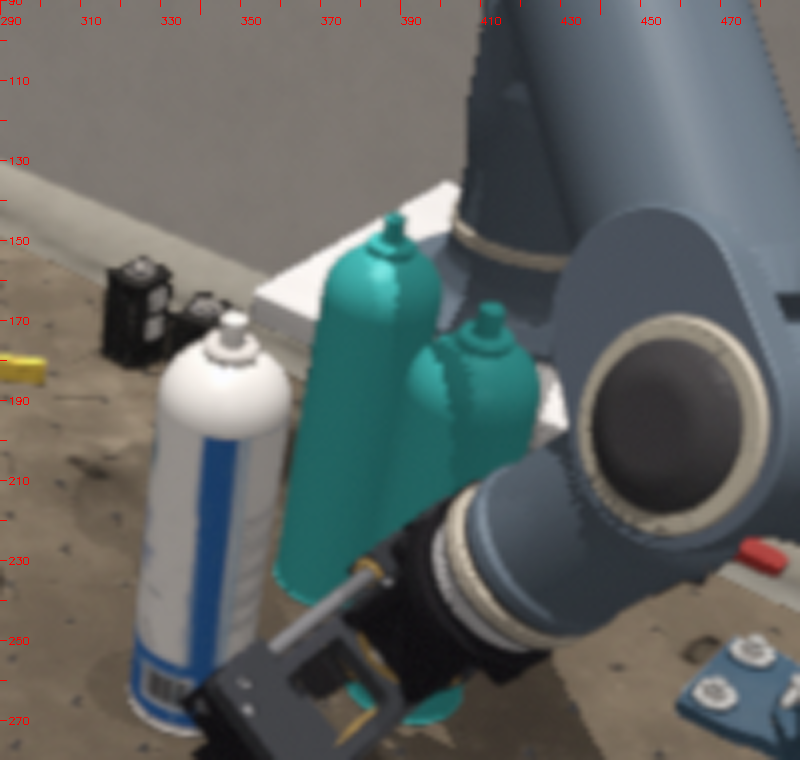

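arm_command(increments=[[0, 0, 0, -0.1, -1.3, 2.4, -0.77], [0, 0, 0, -0.15, -2.5, 4.7, -0.77], [0, 0, 0, -0.15, -2.5, 4.7, -0.77]])

```text
clock: 3.98
tcp_pos: [0.6112, 0.1887, 0.0282]
eef_rot: [2.579, -0.004, 0.006]
force: [-0.4, -0.1, -0.5]
gripper_width: 0.0769
```

```bash
python3 - <<'E'
from mv import *
o,p,R=cur();print(o['clock'],p,o['eef_rot'],o['joint_pos'].round(2),o['force'])
print(inc([.611,.16,.028],Rot(0,.56,0)),inc([.611,.121,.028],Rot(0,.56,0)))
s=manip.camera('side');cv2.imwrite('pics/side4.png',s);crop(s,290,150,180,140,4,'pics/c5.png')
s=manip.camera('top');cv2.imwrite('pics/top4.png',s)
E
```

```text
3.975 [0.6112277  0.18873008 0.02817408] [ 2.57892094 -0.0039576   0.00553487] [-0.21  0.87 -0.58  1.61  0.89  1.34 -1.16] [-0.35287187 -0.11701461 -0.4949588 ]
(array([ 0.003, -0.006,  0.003]), array([-0.04,  2.42,  1.55])) (array([ 0.003, -0.006,  0.003]), array([-0.06,  5.72,  3.63]))
```

View pics/c5.png

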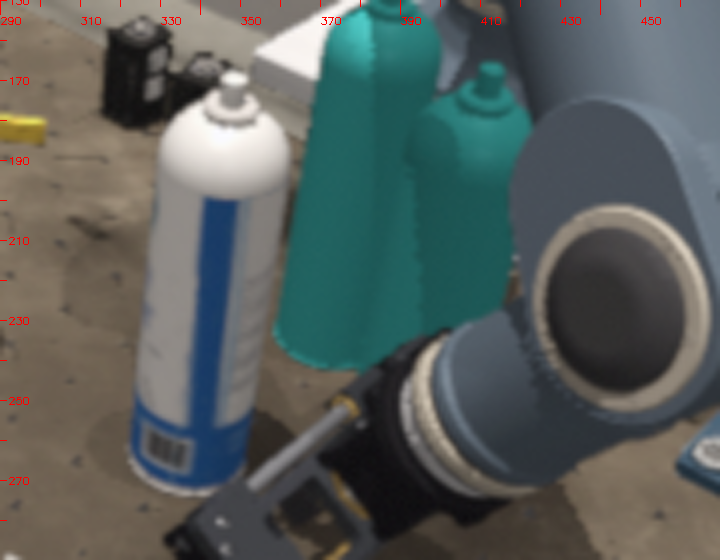

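View pics/top4.png

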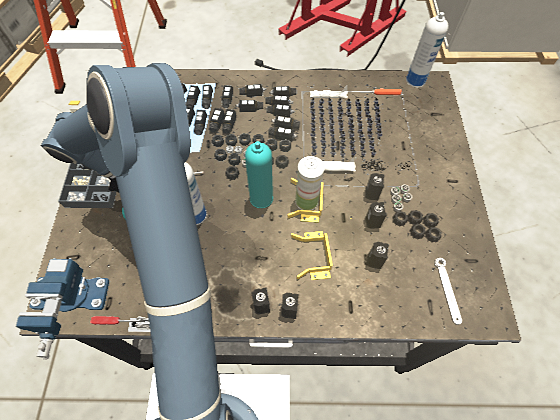

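arm_command(increments=[[0, -0.005, 0, 0, 0.8, 0.5, -0.77], [0, -0.005, 0, 0, 1.6, 1.0, -0.77], [0, -0.005, 0, 0, 2.4, 1.5, -0.77], [0, -0.005, 0, 0, 2.8, 1.8, -0.77], [0, -0.005, 0, 0, 3.3, 2.1, -0.77]])

```text
clock: 4.7
tcp_pos: [0.6128, 0.152, 0.0306]
eef_rot: [2.584, -0.005, 0.004]
force: [-0.6, 1.8, 1.2]
gripper_width: 0.0771
```

```bash
python3 - <<'E'
from mv import *
o,p,R=cur();print(o['clock'],p,o['eef_rot'],o['force'])
print(inc([.611,.121,.028],Rot(0,.56,0)))
s=manip.camera('side');cv2.imwrite('pics/side5.png',s)
over('side',s,[circ(.566,.108,0)],290,150,180,140,4,'pics/c6.png')
E
```

```text
4.7 [0.61281654 0.15197679 0.03064009] [ 2.58375893 -0.00455558  0.00392866] [-0.58214119  1.84478478  1.21361047]
(array([-0.002, -0.006,  0.001]), array([-0.2 ,  2.49,  1.86]))
```

View pics/c6.png

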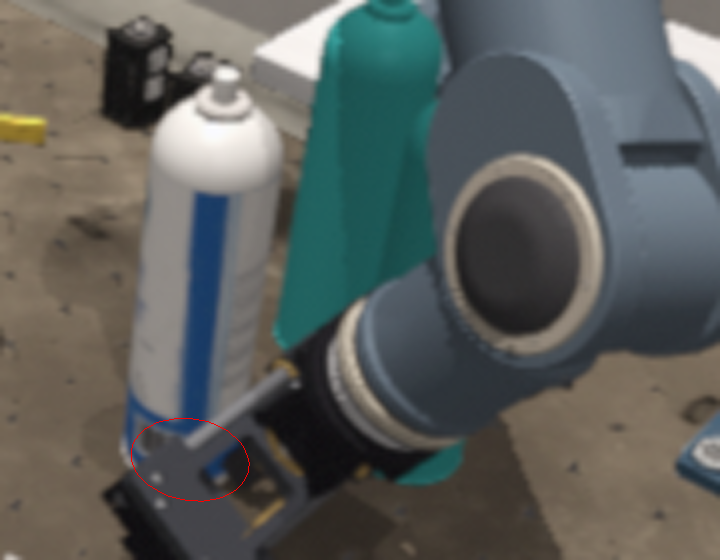

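arm_command(increments=[[0, -0.005, 0, -0.1, 0.7, 0.5, -0.77], [0, -0.005, 0, -0.15, 1.4, 1.0, -0.77], [0, -0.005, 0, -0.15, 2.0, 1.45, -0.77], [0, -0.005, 0, -0.15, 2.5, 1.8, -0.77], [0, -0.005, 0, -0.15, 2.5, 1.8, -0.77]])

```text
clock: 5.38
tcp_pos: [0.6112, 0.1191, 0.0282]
eef_rot: [2.58, 0.001, -0.0]
force: [0.3, -0.2, 0.5]
gripper_width: 0.0765
```

```bash
python3 - <<'E'
from mv import *
o,p,R=cur();print(o['clock'],p,o['eef_rot'],o['force'])
s=manip.camera('side');cv2.imwrite('pics/side6.png',s)
over('side',s,[circ(.566,.068,0),circ(.566,.068,.2)],290,120,180,150,4,'pics/c7.png')
t=manip.camera('top');cv2.imwrite('pics/top6.png',t)
over('top',t,[circ(.566,.068,0),circ(.566,.068,.2)],110,140,180,140,4,'pics/c8.png')
E
```

```text
5.375 [0.6112382  0.11912478 0.02816623] [ 2.58038251e+00  8.46434897e-04 -3.52857584e-04] [ 0.29054623 -0.20658353  0.45474381]
```

View pics/c7.png

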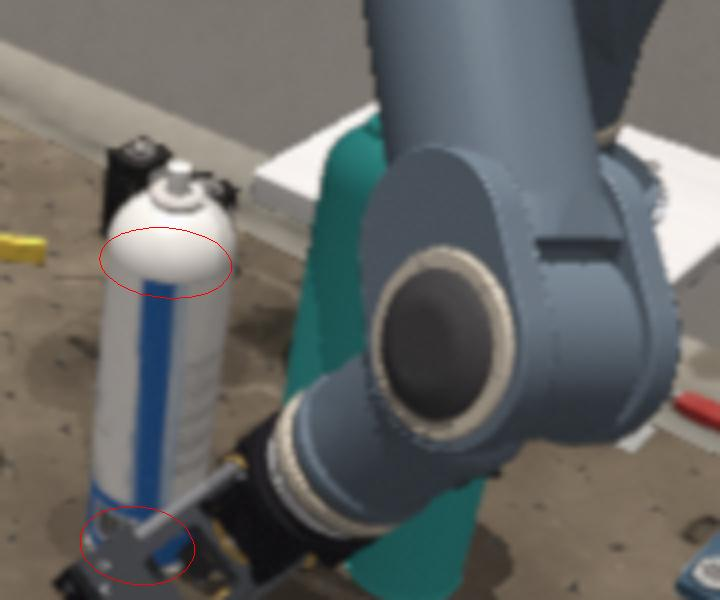

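View pics/c8.png

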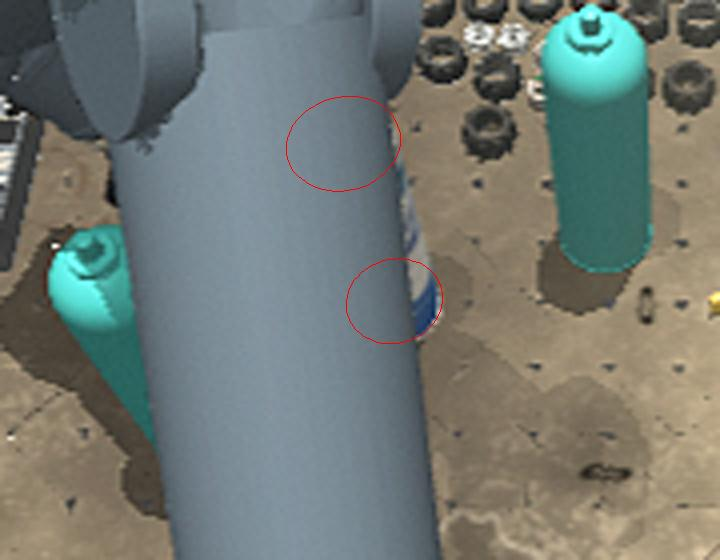

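```bash
python3 - <<'E'
from mv import *
from s2 import clr
o,p,R=cur()
s=cv2.imread('pics/side6.png')
print(inc([.611,.15,.028],Rot(0,.56,0)))
t1=tcpfor(np.array([.565,.068]),38,0,.082);print(t1)
print(inc([t1[0],t1[1],.03],Rot(np.radians(38),.56,0),np.array([.611,.15,.028]),Rot(0,.56,0)))
for k in np.linspace(0,1,5):
    a=np.radians(38*k);t=np.array([.611,.15])*(1-k)+t1*k
    print(clr(t,a,0,0))
E
```

```text
(array([0.001, 0.001, 0.001]), array([-0.01, -2.57, -1.61]))
[0.61548424 0.13261688]
(array([ 0.   , -0.352,  0.562]), array([0.45, 1.58, 0.75]))
[ 76.2  16.  192.4 318.3]
[ 82.8  22.  183.2 309.2]
[ 92.2  25.1 168.4 291.5]
[103.5  29.3 149.5 272.2]
[116.3  37.7 130.6 253.5]
```

arm_command(increments=[[0, 0, 0, 0, -1.3, -0.8, -0.77], [0, 0, 0, 0, -2.5, -1.6, -0.77], [0, 0, 0, 0, -2.6, -1.6, -0.77]])

```text
clock: 5.85
tcp_pos: [0.6109, 0.154, 0.028]
eef_rot: [2.584, 0.001, 0.004]
force: [0.4, -1.0, 0.3]
gripper_width: 0.077
```

arm_command(increments=[[0, -0.09, 0.14, 0.1, 0.4, 0.2, 0], [0, -0.18, 0.28, 0.2, 0.8, 0.4, 0.2], [0, -0.27, 0.42, 0.35, 1.2, 0.6, 0.2], [0, -0.352, 0.562, 0.45, 1.58, 0.75, 0.2], [0, -0.352, 0.562, 0.45, 1.58, 0.75, 0.2]])

```text
clock: 6.48
tcp_pos: [0.617, 0.1315, 0.0298]
eef_rot: [2.581, -0.002, -0.664]
force: [-0.5, 0.0, -0.1]
gripper_width: 0.0377
```

```bash
python3 - <<'E'
from mv import *
o,p,R=cur();print(o['clock'],p,o['eef_rot'],o['force'],o['gripper_width'],o['joint_pos'].round(2))
print(cv2.Rodrigues(R.T@Rot(np.radians(38),.56,0))[0].ravel())
s=manip.camera('side');cv2.imwrite('pics/side7.png',s)
over('side',s,[circ(.566,.068,0),circ(.566,.068,.2)],260,120,180,150,4,'pics/c7.png')
t=manip.camera('top');cv2.imwrite('pics/top7.png',t)
over('top',t,[circ(.566,.068,0),circ(.566,.068,.2)],110,140,180,140,4,'pics/c8.png')
E
```

```text
6.475 [0.61702709 0.13145687 0.0297795 ] [ 2.58070067e+00 -1.52981877e-03 -6.64245564e-01] [-0.47176583  0.01279406 -0.09772582] 0.037731223020263674 [-0.1   0.92 -0.5   1.45  0.59  1.46 -1.45]
[ 0.00089276 -0.00075335 -0.00167753]
```

View pics/c7.png

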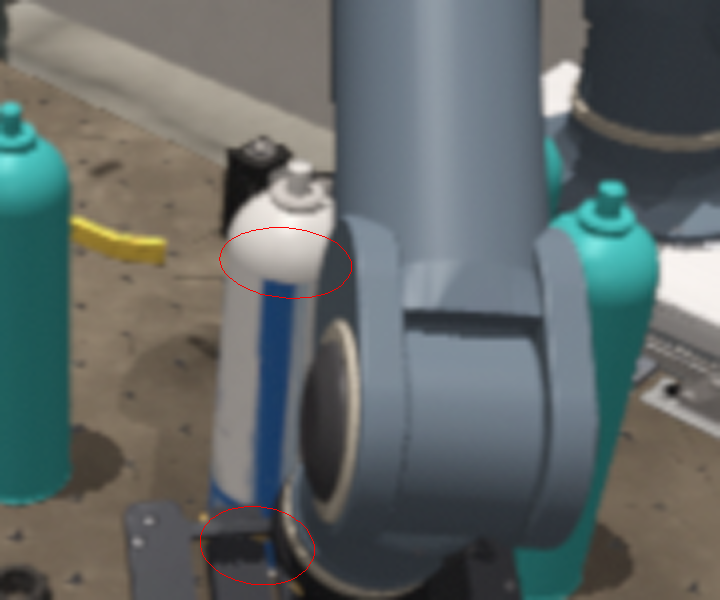

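View pics/c8.png

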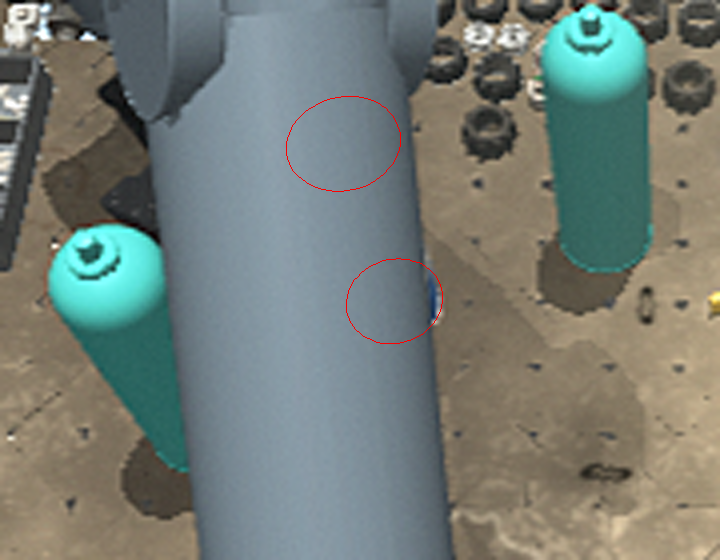

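arm_command(increments=[[0, 0, 0, -0.1, 1.3, 0.8, 0.2], [0, 0, 0, -0.15, 2.5, 1.6, 0.2], [0, 0, 0, -0.15, 3.4, 2.15, 0.2], [0, 0, 0, -0.15, 4.3, 2.75, 0.2], [0, 0, 0, -0.15, 5.2, 3.3, 0.2]])

```text
clock: 7.2
tcp_pos: [0.5766, 0.086, 0.03]
eef_rot: [2.583, 0.0, -0.662]
force: [1.7, 1.3, 0.3]
gripper_width: 0.0348
```

```bash
cat > st.py <<'E'
import sys
from mv import *
def st(k,can,end,a,box=(230,120,180,150),th=.56,z=.029,extra=[]):
    o,p,R=cur();print(o['clock'],p.round(4),o['eef_rot'].round(3),o['force'].round(1),o['gripper_width'].round(4),o['joint_pos'].round(2))
    print('end',inc([end[0],end[1],z],Rot(np.radians(a),th,0)))
    s=manip.camera('side');cv2.imwrite(f'pics/side{k}.png',s)
    L=[circ(*can,0),circ(*can,.2)]+extra
    over('side',s,L,*box,4,f'pics/s{k}.png')
    t=manip.camera('top');cv2.imwrite(f'pics/top{k}.png',t)
    over('top',t,L,150,140,180,140,4,f'pics/t{k}.png')
    al=np.radians(a);print('pred can',p[:2]+D*np.array([-np.sin(al),-np.cos(al)]))
E
python3 - <<'E'
from st import *
st(8,(.558,.055),(.470,-.054),38)
E
```

```text
Traceback (most recent call last):
  File "st.py", line 4, in st
    o,p,R=cur();print(o['clock'],p.round(4),o['eef_rot'].round(3),o['force'].round(1),o['gripper_width'].round(4),o['joint_pos'].round(2))
                                                                                      ^^^^^^^^^^^^^^^^^^^^^^^^
AttributeError: 'float' object has no attribute 'round'
```

```bash
sed -i "s/o\['gripper_width'\].round(4)/o['gripper_width']/" st.py
python3 - <<'E'
from st import *
st(8,(.548,.049),(.470,-.054),38)
E
```

```text
7.2 [0.5766 0.086  0.03  ] [ 2.583  0.    -0.662] [1.7 1.3 0.3] 0.03480544705609517 [-0.04  0.85 -0.5   1.6   0.6   1.38 -1.45]
end (array([-0.001, -0.001,  0.001]), array([ 0.2 , 14.88,  9.41]))
pred can [0.54770536 0.0490089 ]
```

View pics/s8.png

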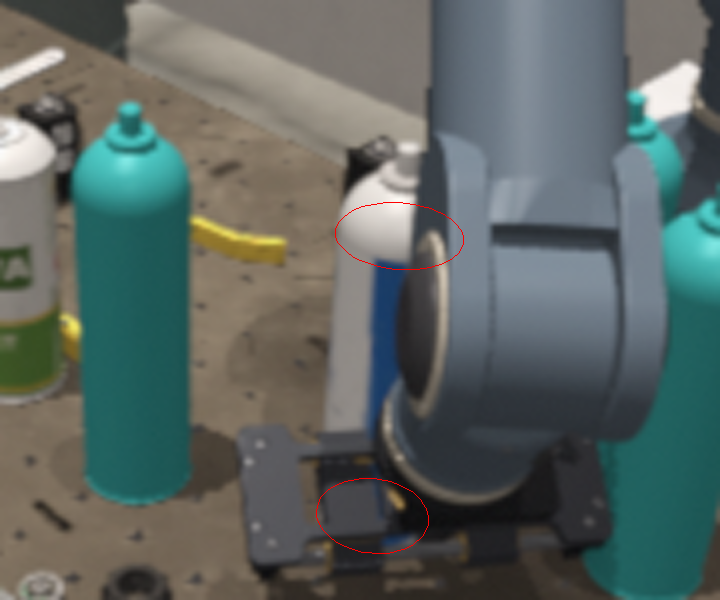

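View pics/t8.png

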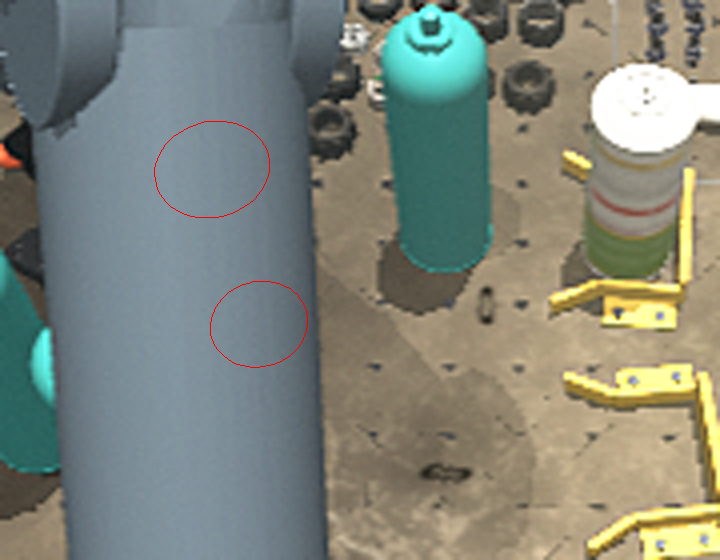

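arm_command(increments=[[0, 0, 0, 0.05, 1.1, 0.7, 0.2], [0, 0, 0, 0.1, 2.2, 1.4, 0.2], [0, 0, 0, 0.15, 3.3, 2.1, 0.2], [0, 0, 0, 0.2, 4.4, 2.8, 0.2], [0, 0, 0, 0.2, 5.5, 3.5, 0.2]])

```text
clock: 7.92
tcp_pos: [0.5378, 0.0326, 0.0294]
eef_rot: [2.582, -0.0, -0.663]
force: [1.3, 1.2, 1.9]
gripper_width: 0.0348
```

```bash
python3 - <<'E'
from st import *
o,p,R=cur();c=p[:2]+D*np.array([-np.sin(.663),-np.cos(.663)])
st(9,c,(.470,-.054),38,box=(200,130,180,140))
print(((p[:2]-[.566,.069])@[.788,-.616]).round(4))
E
```

```text
7.925 [0.5378 0.0326 0.0294] [ 2.582 -0.    -0.663] [1.3 1.2 1.9] 0.03477049487292529 [ 0.04  0.79 -0.5   1.74  0.62  1.3  -1.45]
end (array([-0., -0.,  0.]), array([-0.02,  9.29,  5.87]))
pred can [ 0.50882819 -0.00447877]
0.0002
```

View pics/s9.png

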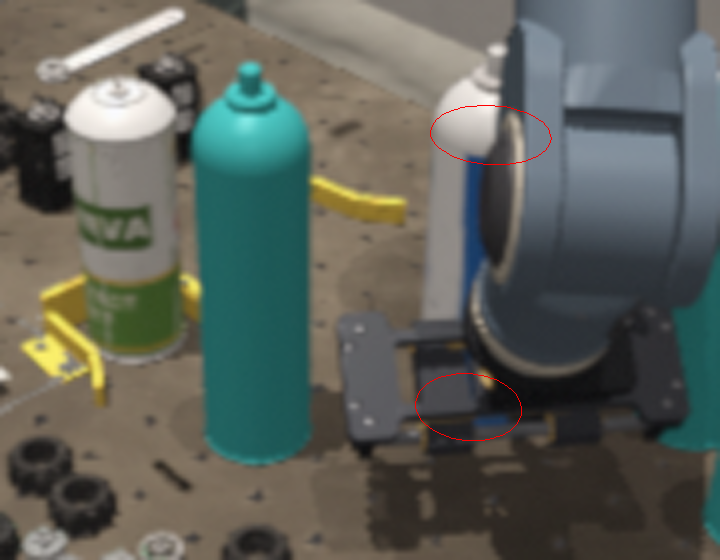

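View pics/t9.png

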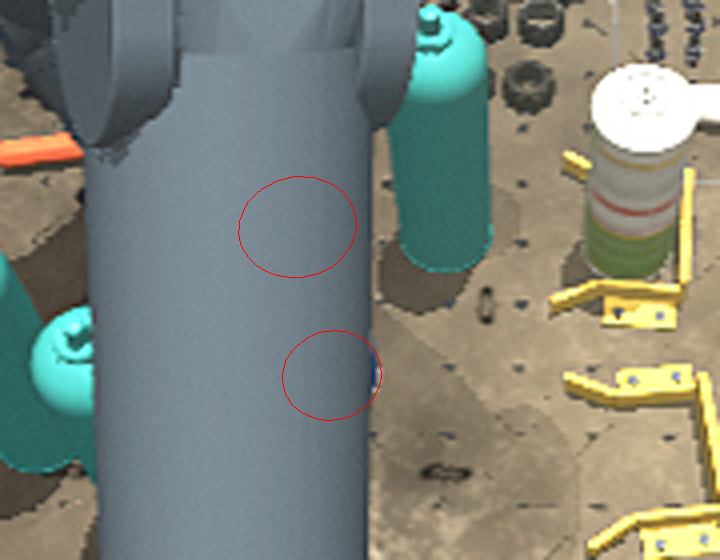

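```bash
python3 - <<'E'
from mv import *
o,p,R=cur()
s=cv2.imread('pics/side9.png')
x0,y0=200,60
L=[]
c=cv2.resize(s[60:270,200:400],None,fx=3,fy=3,interpolation=cv2.INTER_CUBIC)
for t in np.arange(0,.5,.05):
    q=p-R[:,2]*t; u=(w2px('side',q)[0]-[200,60])*3; cv2.circle(c,tuple(u.astype(int)),3,(0,0,255),-1);cv2.putText(c,'%d %d'%(t*1000,q[2]*1000),tuple(u.astype(int)+[5,0]),0,.4,(0,0,255),1)
    if t in(.0,): continue
    for sg in(-1,1):
        u2=(w2px('side',q+R[:,0]*sg*.06)[0]-[200,60])*3; cv2.circle(c,tuple(u2.astype(int)),3,(0,255,255),-1)
cv2.imwrite('pics/ax.png',c)
E
```

```text
(no output)
```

View pics/ax.png

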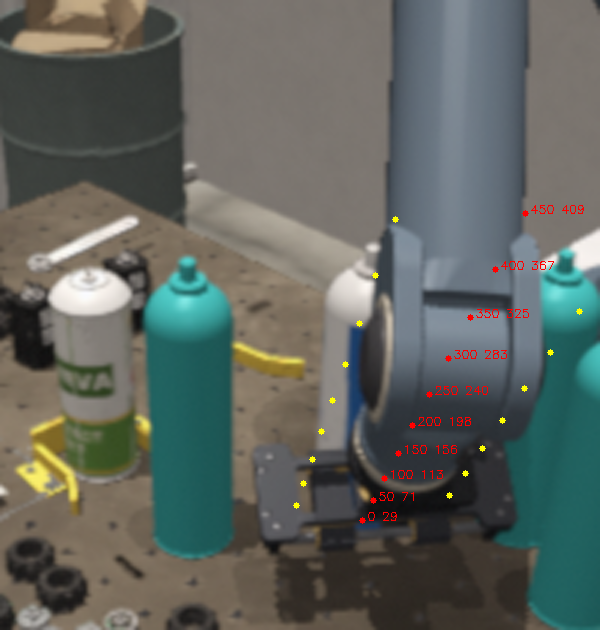

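```bash
python3 - <<'E'
s=open('plan.py').read()
a=s.index("for z in g(-.17,-.40,9)");b=s.index('pts=np.array(pts)')
s=s[:a]+'''for z in g(-.17,-.24,4):
    for q in g(0,2*np.pi,9)[:-1]: pts.append((.045*np.cos(q),.045*np.sin(q),z))
for x in g(-.065,.065,6):
    for q in g(0,2*np.pi,13)[:-1]: pts.append((x,.06*np.cos(q),-.29+.06*np.sin(q)))
'''+s[b:]
open('plan.py','w').write(s)
E
cat > g3.py <<'E'
from s2 import *
for th in(.56,.5):
  print('th',th)
  for y in (-.075,-.085,-.095,-.105,-.115,-.125,-.14,-.155,-.17,-.185,-.2,-.2225):
    for x in (.435,.44,.445,.45):
        r=[(clr(np.array([x,y]),np.radians(a),0,D,th).min(),a) for a in range(-8,42,2)]
        ok=[a for m,a in r if m>6]; b=max(r)
        print('%22s'%(f'{min(ok)}..{max(ok)} b{b[1]}:{b[0]}' if ok else f'- b{b[1]}:{b[0]}'),end='')
    print(' y',y)
E
python3 g3.py
```

```text
th 0.56
            - b40:-1.4             - b40:2.4        40..40 b40:6.1        40..40 b40:7.4 y -0.075
             - b40:5.1        40..40 b40:8.7        38..38 b38:8.2        36..36 b36:7.9 y -0.085
        38..40 b38:7.0        36..38 b38:6.6        36..36 b36:6.8        34..34 b34:6.7 y -0.095
        26..36 b34:9.4        26..34 b34:9.4        24..32 b30:9.5        24..30 b28:9.8 y -0.105
       24..34 b28:17.6       24..32 b26:18.5       22..30 b24:16.5       20..28 b24:15.2 y -0.115
       24..32 b26:17.4       22..30 b26:16.4       22..28 b24:15.8       20..26 b22:14.9 y -0.125
       22..28 b24:17.9       20..26 b22:15.8       20..24 b22:14.1       18..22 b20:13.4 y -0.14
       20..28 b22:14.6       20..24 b22:13.0       18..22 b20:13.1       18..20 b18:12.7 y -0.155
       20..34 b22:15.5       18..32 b20:14.0       18..20 b18:12.7        16..18 b16:8.6 y -0.17
       18..32 b22:17.7       16..30 b20:14.8       16..28 b18:12.4       14..18 b16:10.6 y -0.185
       -8..28 b24:24.0       -8..28 b18:20.5       -8..26 b16:18.1       -8..26 b-6:17.1 y -0.2
       -8..26 b18:
[... 560 characters left out ...]
b24:15.3 y -0.115
       24..32 b26:17.5       22..30 b26:16.2       20..28 b24:15.7       20..26 b22:14.9 y -0.125
       22..30 b24:16.8       20..26 b24:14.2       20..24 b22:13.9       18..22 b20:13.4 y -0.14
       20..36 b22:15.5       20..26 b22:13.5       18..22 b20:13.0       18..20 b18:12.7 y -0.155
       20..34 b22:17.3       18..32 b20:15.2       18..32 b18:13.4       16..18 b16:10.1 y -0.17
       -8..30 b20:21.5       -8..30 b18:18.6       -8..28 b16:15.9       -8..28 b-6:15.1 y -0.185
       -8..28 b-4:29.0       -8..28 b-4:29.0       -8..26 b-6:29.7       -8..24 b-6:30.1 y -0.2
       -8..26 b-4:43.7       -8..24 b-4:44.2       -8..24 b-6:44.3       -8..22 b-6:44.7 y -0.2225
```

```bash
cat >> mv.py <<'E'
def rows(L,hand,z=.029,th=.56,DD=D):
    for c,a in L:
        t=tcpfor(np.array(c),a,0,DD);rv,tt=inc([t[0],t[1],z],Rot(np.radians(a),th,0));print(list(rv)+list(tt)+[hand])
E
python3 - <<'E'
from mv import *
print(0)
rows([((.4975,-.0185),38),((.4865,-.033),38),((.4755,-.047),38),((.4655,-.060),38),((.4555,-.0725),38)],.2)
E
```

```text
0
[np.float64(0.003), np.float64(0.001), np.float64(-0.001), np.float64(-0.04), np.float64(1.37), np.float64(0.91), 0.2]
[np.float64(0.003), np.float64(0.001), np.float64(-0.001), np.float64(-0.02), np.float64(2.91), np.float64(1.88), 0.2]
[np.float64(0.003), np.float64(0.001), np.float64(-0.001), np.float64(-0.02), np.float64(4.41), np.float64(2.83), 0.2]
[np.float64(0.003), np.float64(0.001), np.float64(-0.001), np.float64(-0.01), np.float64(5.8), np.float64(3.71), 0.2]
[np.float64(0.003), np.float64(0.001), np.float64(-0.001), np.float64(-0.02), np.float64(7.15), np.float64(4.56), 0.2]
```

arm_command(increments=[[0, 0, 0, -0.02, 1.37, 0.88, 0.2], [0, 0, 0, -0.02, 2.9, 1.85, 0.2], [0, 0, 0, -0.02, 4.4, 2.8, 0.2], [0, 0, 0, -0.02, 5.8, 3.68, 0.2], [0, 0, 0, -0.02, 7.15, 4.53, 0.2]])

```text
clock: 8.65
tcp_pos: [0.4852, -0.0343, 0.029]
eef_rot: [2.581, 0.0, -0.663]
force: [1.9, 0.3, 0.2]
gripper_width: 0.0344
```

```bash
python3 - <<'E'
from st import *
o,p,R=cur();c=p[:2]+D*np.array([-np.sin(.663),-np.cos(.663)])
st(10,c,(.4745,-.048),38,box=(180,110,180,140))
print(((p[:2]-[.566,.069])@[.788,-.616]).round(4))
rows([((.4455,-.085),38),((.445,-.095),36),((.443,-.105),30),((.441,-.115),27),((.4395,-.128),24)],.2)
E
```

```text
8.65 [ 0.4852 -0.0343  0.029 ] [ 2.581  0.    -0.663] [1.9 0.3 0.2] 0.03443283182366417 [ 0.13  0.72 -0.49  1.9   0.66  1.21 -1.43]
end (array([ 0., -0.,  0.]), array([-0.  ,  1.47,  0.92]))
pred can [ 0.45626507 -0.07133507]
-0.0
[np.float64(0.003), np.float64(0.001), np.float64(-0.001), np.float64(-0.02), np.float64(1.32), np.float64(0.85), 0.2]
[np.float64(0.003), np.float64(0.02), np.float64(-0.03), np.float64(0.4), np.float64(2.02), np.float64(1.29), 0.2]
[np.float64(0.003), np.float64(0.075), np.float64(-0.119), np.float64(0.37), np.float64(2.82), np.float64(1.8), 0.2]
[np.float64(0.003), np.float64(0.103), np.float64(-0.163), np.float64(0.58), np.float64(3.63), np.float64(2.31), 0.2]
[np.float64(0.003), np.float64(0.131), np.float64(-0.208), np.float64(1.03), np.float64(4.62), np.float64(2.93), 0.2]
```

View pics/s10.png

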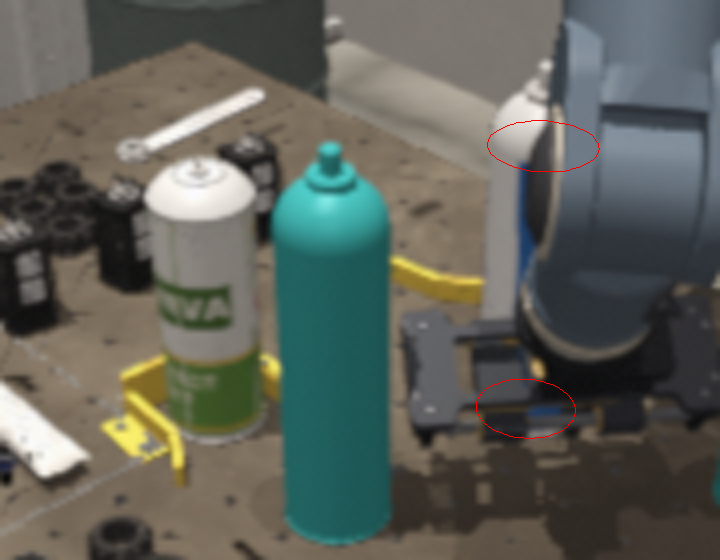

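View pics/t10.png

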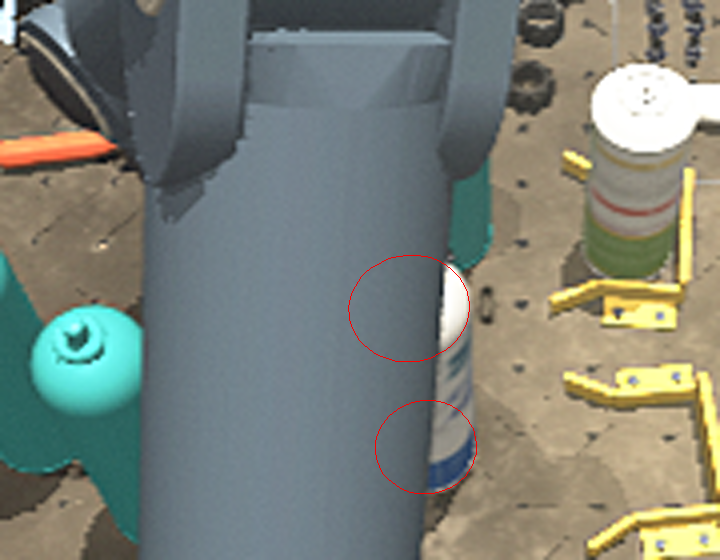

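arm_command(increments=[[0, 0, 0, -0.02, 1.32, 0.85, 0.2], [0, 0.02, -0.03, 0.35, 2.02, 1.29, 0.2], [0, 0.075, -0.119, 0.4, 2.82, 1.8, 0.2], [0, 0.103, -0.163, 0.6, 3.63, 2.31, 0.2]])

```text
clock: 9.25
tcp_pos: [0.4636, -0.0709, 0.0285]
eef_rot: [2.582, 0.0, -0.466]
force: [-0.2, 1.5, 0.0]
gripper_width: 0.0351
```

```bash
python3 - <<'E'
from st import *
o,p,R=cur();a=np.pi/2-0+0;al=-o['eef_rot'][2];c=p[:2]+D*np.array([-np.sin(al),-np.cos(al)])
st(11,c,(.4745,-.048),27,box=(180,110,180,140))
print(c)
rows([((.441,-.117),27),((.4395,-.128),24.5),((.439,-.14),22.5),((.439,-.15),22),((.439,-.16),21)],.2)
E
```

```text
9.25 [ 0.4636 -0.0709  0.0285] [ 2.582  0.    -0.466] [-0.2  1.5  0. ] 0.03505905181105961 [ 0.17  0.67 -0.49  2.02  0.79  1.12 -1.33]
end (array([-0.   , -0.002,  0.005]), array([-0.05, -2.12, -1.39]))
pred can [ 0.44226023 -0.11274019]
[ 0.44247652 -0.11284969]
[np.float64(0.002), np.float64(-0.0), np.float64(0.002), np.float64(0.1), np.float64(0.26), np.float64(0.13), 0.2]
[np.float64(0.002), np.float64(0.023), np.float64(-0.035), np.float64(0.26), np.float64(1.15), np.float64(0.7), 0.2]
[np.float64(0.002), np.float64(0.041), np.float64(-0.065), np.float64(0.6), np.float64(2.09), np.float64(1.28), 0.2]
[np.float64(0.002), np.float64(0.046), np.float64(-0.072), np.float64(1.01), np.float64(2.84), np.float64(1.76), 0.2]
[np.float64(0.002), np.float64(0.055), np.float64(-0.087), np.float64(1.38), np.float64(3.61), np.float64(2.24), 0.2]
```

View pics/s11.png

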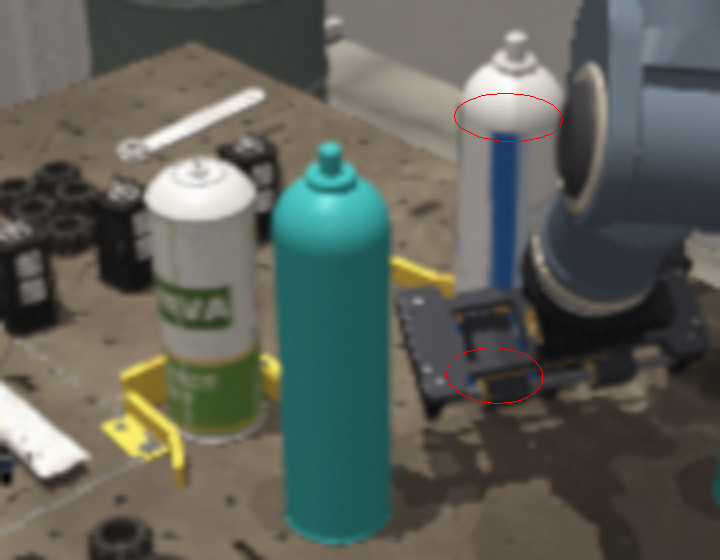

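View pics/t11.png

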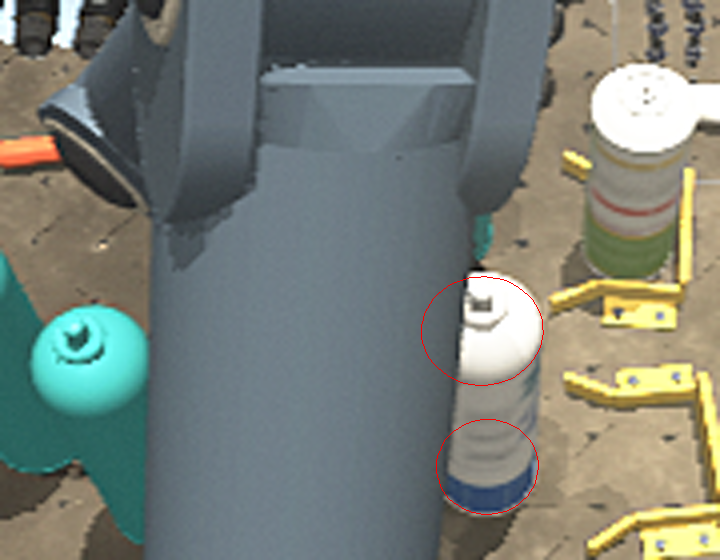

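arm_command(increments=[[0, 0, 0, 0.05, 0.5, 0.32, 0.2], [0, 0.023, -0.035, 0.25, 1.2, 0.75, 0.2], [0, 0.041, -0.065, 0.55, 2.09, 1.3, 0.2], [0, 0.046, -0.072, 0.95, 2.84, 1.77, 0.2], [0, 0.055, -0.087, 1.3, 3.6, 2.25, 0.2]])

```text
clock: 9.98
tcp_pos: [0.4566, -0.1155, 0.0287]
eef_rot: [2.581, -0.001, -0.366]
force: [0.6, 2.3, 0.4]
gripper_width: 0.0349
```

```bash
cat > now.py <<'E'
from st import *
def now(k,L,hand,th=.56,z=.029,DD=D,box=(180,110,180,140)):
    o,p,R=cur();al=-o['eef_rot'][2];c=p[:2]+DD*np.array([-np.sin(al),-np.cos(al)])
    print(o['clock'],p.round(4),o['eef_rot'].round(3),o['force'].round(1),o['joint_pos'].round(2),'can',c.round(4))
    Ls=[circ(*c,0),circ(*c,.2)]+bayl(.4455,-.2225,d)
    s=manip.camera('side');cv2.imwrite(f'pics/side{k}.png',s);over('side',s,Ls,*box,4,f'pics/s{k}.png')
    t=manip.camera('top');cv2.imwrite(f'pics/top{k}.png',t);over('top',t,Ls,200,150,160,140,5,f'pics/t{k}.png')
    for cc,a in L:
        q=tcpfor(np.array(cc),a,0,DD);rv,tt=inc([q[0],q[1],z],Rot(np.radians(a),th,0));print(rv.tolist()+tt.tolist()+[hand])
E
python3 - <<'E'
from now import *
now(12,[((.438,-.165),20.5),((.4385,-.175),20),((.440,-.185),19),((.4415,-.195),15)],.2)
E
```

```text
9.975 [ 0.4566 -0.1155  0.0287] [ 2.581e+00 -1.000e-03 -3.660e-01] [0.6 2.3 0.4] [ 0.23  0.64 -0.48  2.08  0.88  1.06 -1.25] can [ 0.4397 -0.1594]
[0.002, 0.005, -0.009, 0.02, 0.41, 0.24, 0.2]
[0.002, 0.01, -0.017, 0.39, 1.19, 0.72, 0.2]
[0.002, 0.019, -0.031, 0.81, 1.93, 1.19, 0.2]
[0.002, 0.056, -0.091, 0.98, 2.69, 1.67, 0.2]
```

View pics/s12.png

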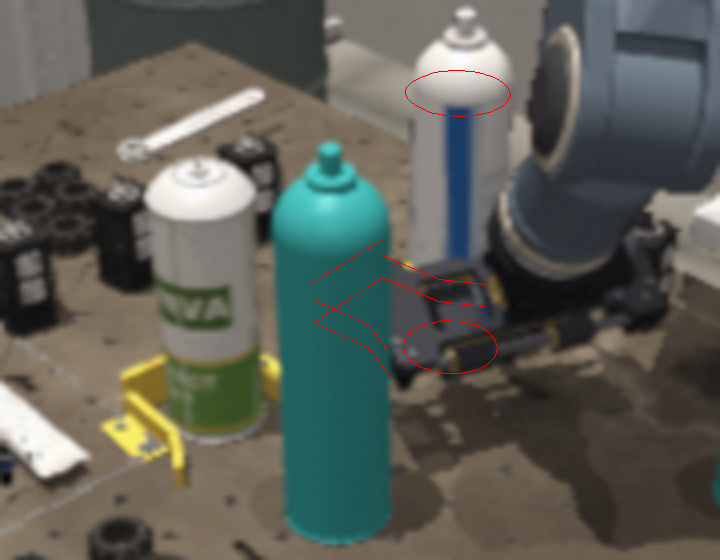

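View pics/t12.png

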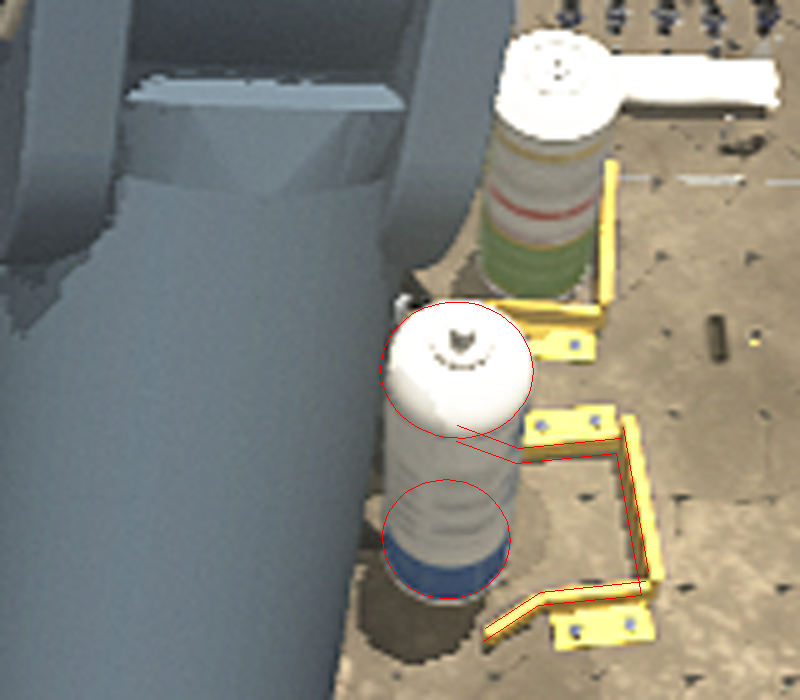

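arm_command(increments=[[0, 0.005, -0.009, 0.05, 0.41, 0.25, 0.2], [0, 0.01, -0.017, 0.39, 1.19, 0.73, 0.2], [0, 0.019, -0.031, 0.81, 1.93, 1.2, 0.2], [0, 0.056, -0.091, 0.98, 2.69, 1.68, 0.2]])

```text
clock: 10.58
tcp_pos: [0.455, -0.1487, 0.0287]
eef_rot: [2.582, -0.001, -0.258]
force: [-0.4, 1.6, 0.2]
gripper_width: 0.0347
```

```bash
python3 - <<'E'
from now import *
now(13,[((.442,-.197),12),((.443,-.202),8),((.444,-.208),4),((.445,-.214),1),((.4455,-.219),0)],.2)
E
```

```text
10.575 [ 0.455  -0.1487  0.0287] [ 2.582e+00 -1.000e-03 -2.580e-01] [-0.4  1.6  0.2] [ 0.28  0.62 -0.46  2.12  0.98  1.   -1.18] can [ 0.443  -0.1941]
[0.002, 0.028, -0.043, -0.09, 0.16, 0.09, 0.2]
[0.002, 0.066, -0.102, -0.19, 0.57, 0.35, 0.2]
[0.002, 0.103, -0.161, -0.26, 1.08, 0.67, 0.2]
[0.002, 0.131, -0.205, -0.25, 1.6, 0.99, 0.2]
[0.002, 0.14, -0.22, -0.15, 2.01, 1.26, 0.2]
```

View pics/s13.png

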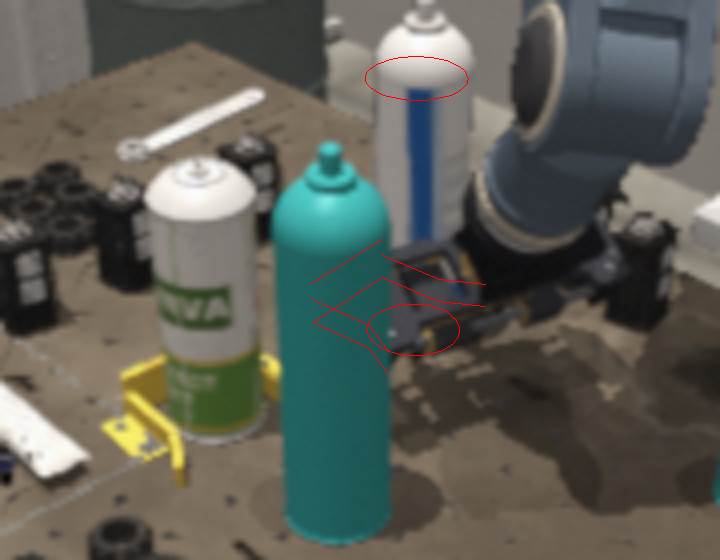

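View pics/t13.png

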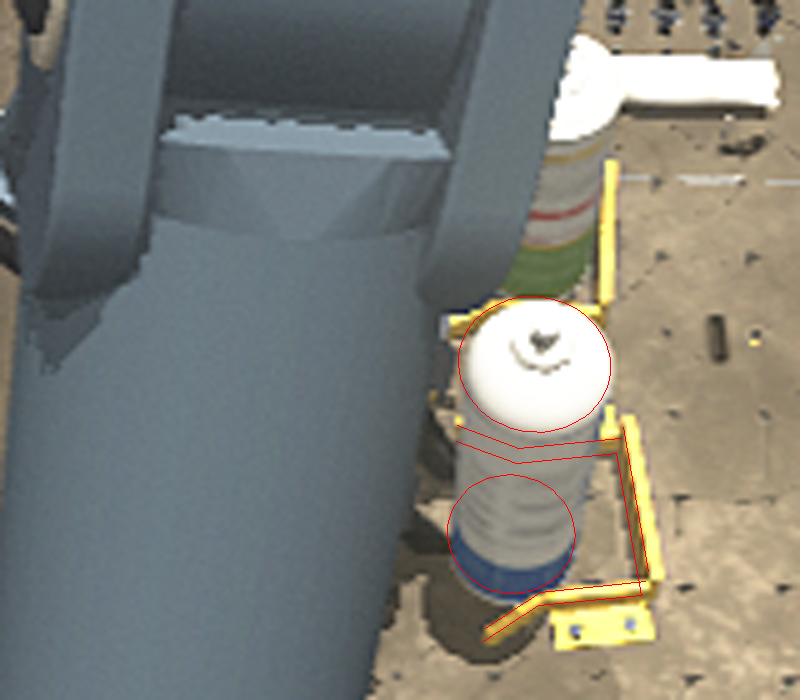

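arm_command(increments=[[0, 0.028, -0.043, -0.05, 0.2, 0.12, 0.2], [0, 0.066, -0.102, -0.12, 0.6, 0.38, 0.2], [0, 0.103, -0.161, -0.2, 1.08, 0.68, 0.2], [0, 0.131, -0.205, -0.2, 1.6, 1.0, 0.2]])

```text
clock: 11.18
tcp_pos: [0.4482, -0.1645, 0.0288]
eef_rot: [2.583, -0.003, -0.012]
force: [0.6, 1.6, 0.4]
gripper_width: 0.0346
```

```bash
python3 - <<'E'
from now import *
now(14,[((.445,-.216),0),((.4455,-.220),-2),((.4455,-.2235),-3),((.446,-.226),-3)],.2)
E
```

```text
11.175 [ 0.4482 -0.1645  0.0288] [ 2.583 -0.003 -0.012] [0.6 1.6 0.4] [ 0.3   0.58 -0.46  2.22  1.16  0.9  -1.11] can [ 0.4476 -0.2115]
[0.001, 0.007, -0.014, -0.18, 0.29, 0.17, 0.2]
[0.001, 0.026, -0.043, -0.29, 0.64, 0.38, 0.2]
[0.001, 0.035, -0.058, -0.37, 0.94, 0.57, 0.2]
[0.001, 0.035, -0.058, -0.31, 1.15, 0.7, 0.2]
```

View pics/t14.png

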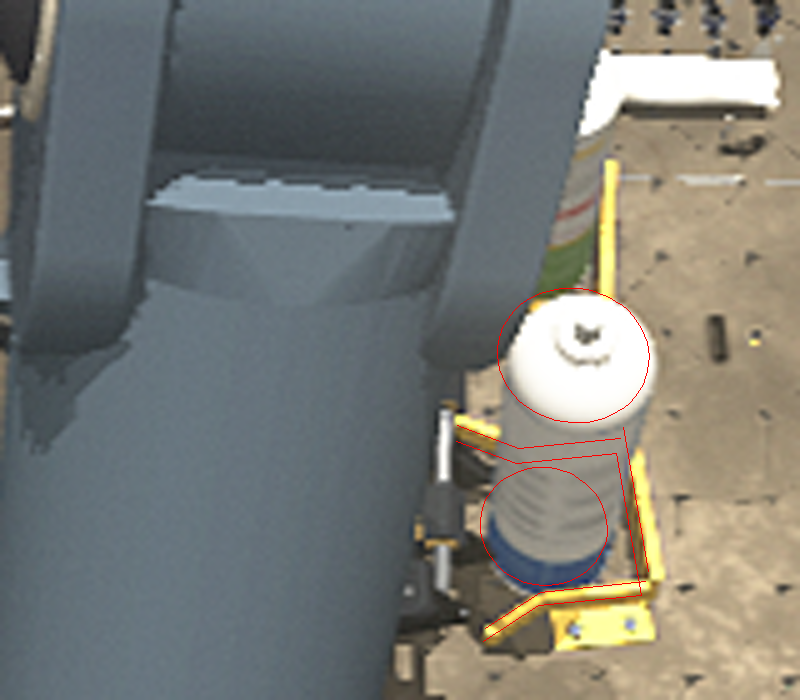

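arm_command(increments=[[0, 0.007, -0.014, -0.2, 0.3, 0.19, 0.2], [0, 0.02, -0.035, -0.3, 0.6, 0.38, 0.2], [0, 0.026, -0.043, -0.3, 0.85, 0.53, 0.2], [0, 0.026, -0.043, -0.3, 0.85, 0.53, 0.2]])

```text
clock: 11.78
tcp_pos: [0.4442, -0.1759, 0.0288]
eef_rot: [2.581, -0.001, 0.033]
force: [-0.2, 0.8, -0.1]
gripper_width: 0.0349
```

```bash
python3 - <<'E'
from now import *
now(15,[((.4455,-.2235),-2),((.4455,-.226),-2),((.446,-.230),-2)],.2)
E
```

```text
11.775 [ 0.4442 -0.1759  0.0288] [ 2.581e+00 -1.000e-03  3.300e-02] [-0.2  0.8 -0.1] [ 0.32  0.57 -0.45  2.25  1.21  0.87 -1.09] can [ 0.4457 -0.2229]
[0.001, 0.0, -0.002, -0.05, 0.07, 0.03, 0.2]
[0.001, 0.0, -0.002, -0.06, 0.28, 0.16, 0.2]
[0.001, 0.0, -0.002, -0.02, 0.62, 0.37, 0.2]
```

View pics/t15.png

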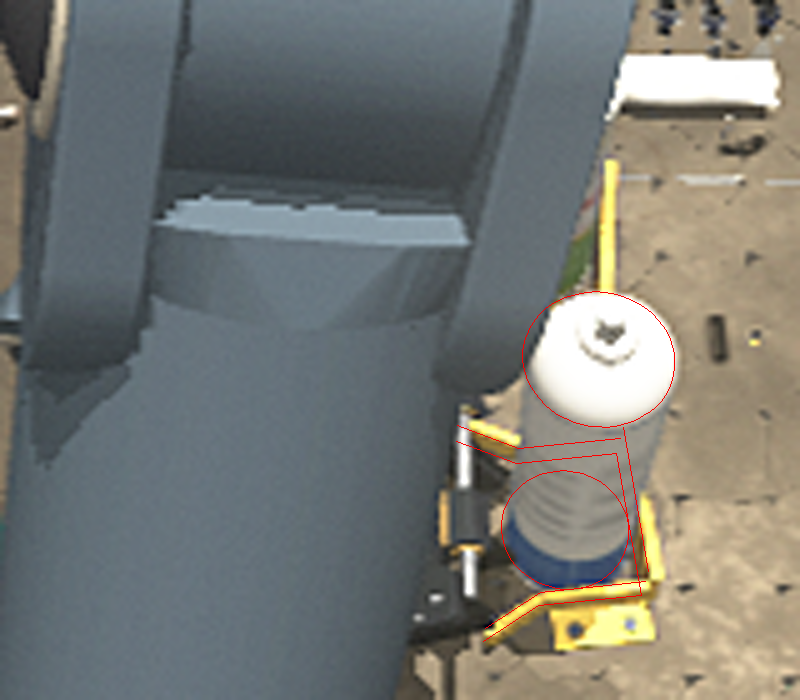

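View pics/s15.png

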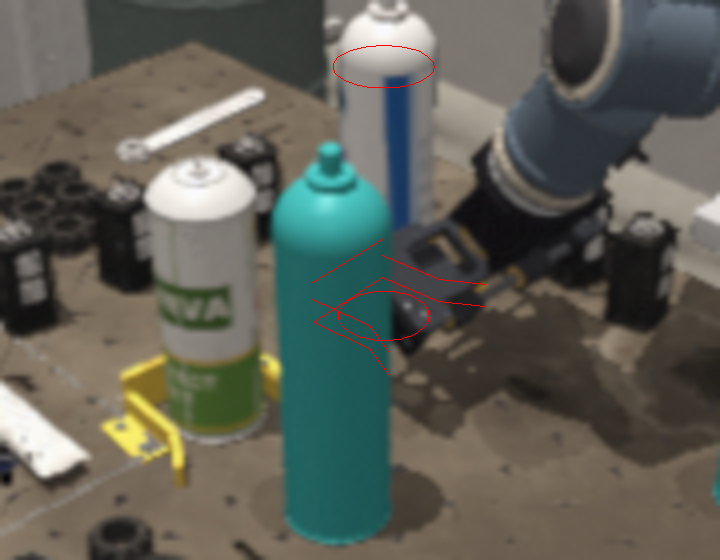

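arm_command(increments=[[0, 0, 0, 0, 0.15, 0.1, 0.2], [0, 0, 0, 0, 0.3, 0.19, 0.2], [0, 0, 0, 0, 0.3, 0.19, 0.2]])

```text
clock: 12.25
tcp_pos: [0.4447, -0.1782, 0.0287]
eef_rot: [2.582, -0.001, 0.034]
force: [-1.3, 3.9, 1.1]
gripper_width: 0.035
```

arm_command(increments=[[0, 0, 0, 0, 0.1, 0.06, 0.2], [0, 0, 0, 0, 0.2, 0.12, 0.2], [0, 0, 0, 0, 0.2, 0.12, 0.2]])

```text
clock: 12.62
tcp_pos: [0.4448, -0.1789, 0.0285]
eef_rot: [2.585, -0.002, 0.035]
force: [-2.5, 8.2, 4.8]
gripper_width: 0.0349
```

```bash
python3 - <<'E'
from now import *
now(16,[],.2)
E
```

```text
12.625 [ 0.4448 -0.1789  0.0285] [ 2.585e+00 -2.000e-03  3.500e-02] [-2.5  8.2  4.8] [ 0.33  0.57 -0.45  2.25  1.21  0.87 -1.08] can [ 0.4465 -0.2259]
```

View pics/t16.png

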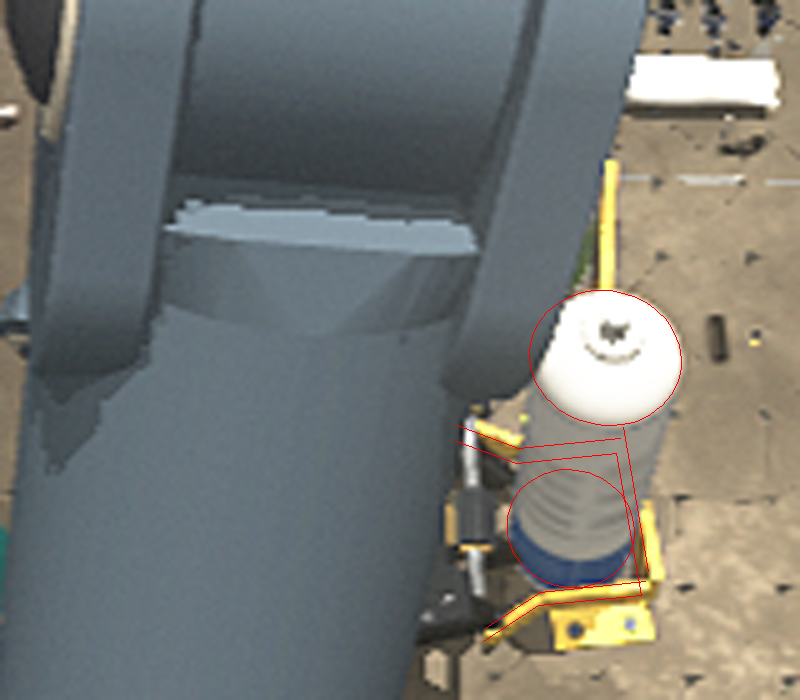

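arm_command(increments=[[0, 0, 0, 0, -0.5, -0.32, 0.2], [0, 0, 0, 0, -1.2, -0.75, 0.2], [0, 0, 0, 0, -1.7, -1.05, 0.2], [0, 0, 0, 0, -1.7, -1.05, 0.2]])

```text
clock: 13.22
tcp_pos: [0.4442, -0.161, 0.0287]
eef_rot: [2.581, -0.001, 0.034]
force: [-0.6, 0.7, -0.5]
gripper_width: 0.0349
```

arm_command(increments=[[0, 0, 0, 0, 1.3, -2.1, 0.2], [0, 0, 0, 0, 4, -6.4, 0.2], [0, 0, 0, 0, 6.6, -10.6, 0.2], [0, 0, 0, 0, 9.3, -14.8, 0.2], [0, 0, 0, 0, 12, -19, 0.2]])

```text
clock: 13.85
tcp_pos: [0.4432, -0.1624, 0.2552]
eef_rot: [2.581, -0.001, 0.033]
force: [-0.1, -1.0, -0.5]
gripper_width: 0.0352
```

```bash
python3 - <<'E'
from now import *
now(17,[],.2)
E
```

```text
13.85 [ 0.4432 -0.1624  0.2552] [ 2.581e+00 -1.000e-03  3.300e-02] [-0.1 -1.  -0.5] [ 0.46  0.16 -0.59  2.08  0.73  1.12 -0.49] can [ 0.4447 -0.2093]
```

View pics/side17.png

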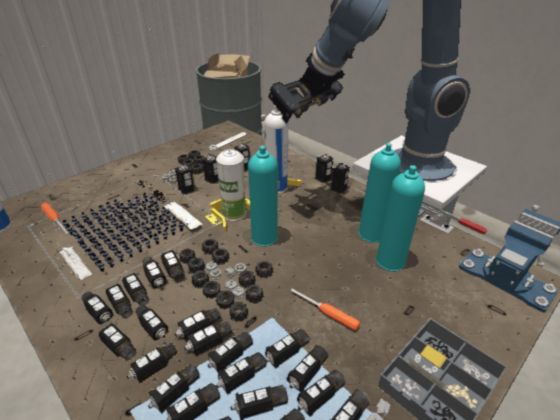

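View pics/top17.png

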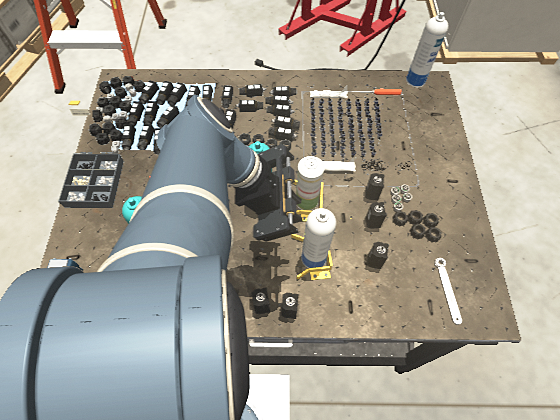

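arm_command(increments=[[0, 0, 0, 0, 2.6, -4.2, 0.2], [0, 0, 0, 0, 5.3, -8.4, 0.2], [0, 0, 0, 0, 5.3, -8.4, 0.2], [0, 0, 0, 0, 1, -11, 0.2], [0, 0, 0, 0, 1, -11, 0.2]])

```text
clock: 14.58
tcp_pos: [0.4419, -0.109, 0.3505]
eef_rot: [2.582, 0.001, 0.04]
force: [0.2, -0.2, -0.3]
gripper_width: 0.0348
```

```bash
python3 - <<'E'
from now import *
o,p,R=cur();print(o['clock'],p,o['force'])
t=manip.camera('top');s=manip.camera('side');cv2.imwrite('pics/top18.png',t);cv2.imwrite('pics/side18.png',s)
H=(.446,-.224)
over('top',t,[circ(*H,0),circ(*H,.2)]+bayl(.4455,-.2225,d),260,160,130,130,5,'pics/t18.png')
over('side',s,[circ(*H,0),circ(*H,.2)]+bayl(.4455,-.2225,d),200,90,150,150,5,'pics/s18.png')
E
```

```text
14.575 [ 0.44186986 -0.10899875  0.35051001] [ 0.23803571 -0.24242803 -0.27637168]
```

View pics/t18.png

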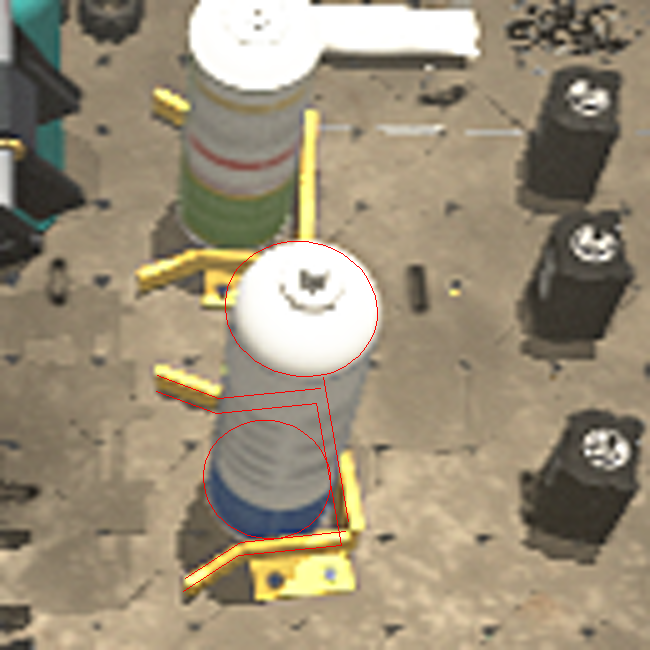

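View pics/s18.png

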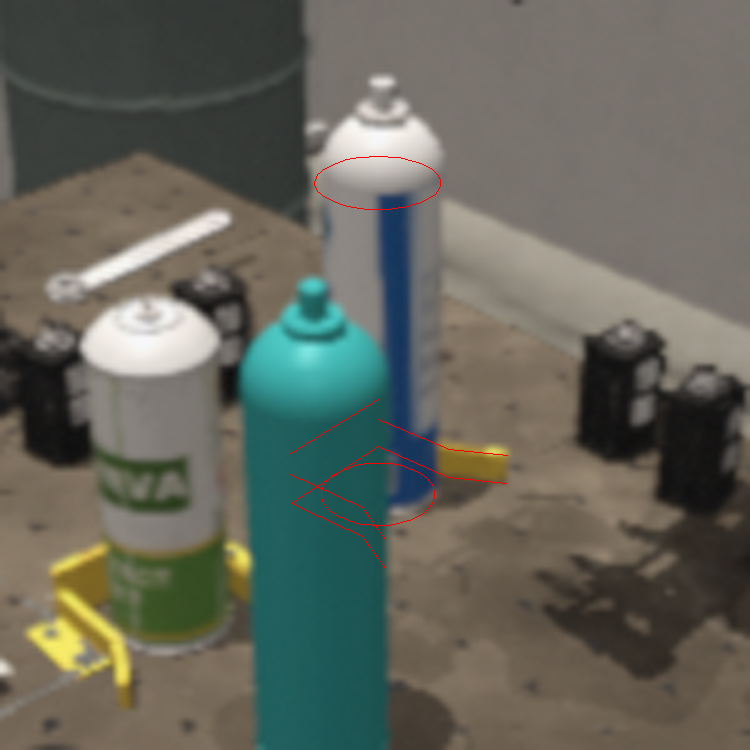

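```bash
python3 - <<'E'
from rig import manip
print(manip.hand_in()); print(manip.observe()['clock'])
E
```

```text
the job is handed in; nothing more can be done
None
the job is handed in; nothing more can be done
```

I pushed the white-and-blue can from the middle of the bench into the empty (nearer) bay and handed the job in at about 14.7 s. It took three low strokes, touching the can about 16 mm above the table, between the turquoise cans, and the can stayed upright.

**Fully home:** against the back stop the push force rose to about 8 N. The fingers moved only 0.7 mm of the last 2 mm step. I read this as the can meeting the stop rather than a finger catching a cheek.

**Last pictures:** these were taken with the hand withdrawn.
- **Tall can:** it stands upright with its foot at the stop. It looks about 2–3 mm off the middle of the bay across its width. The cheeks limit that to 7 mm, and 10 mm is allowed.
- **Other things:** the green can, black modules and turquoise cans showed no visible change. I judged these by eye and did not measure them again.
- **Hand:** it ended about 0.35 m up, with nothing touching and close to zero force.

**Disagreement:** my estimates of the can's home position differed by 1–3 mm. The fingers put it at y = -0.226, the pictures at about -0.223, and my fit of the bay at -0.2225. That is within the 8 mm allowed.

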